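# Stand a filter cell upright for priming and set the pump

### The job

Get the flat filter cell ready for priming: stand it gently upright on its plain narrow end, hose nipple on top, in the middle of the steel stand, press its smooth back snug and square against the stand's low upright plate with a light steady push (5 to 15 N), and let go of it. Then turn the pump's speed dial to mark 4 of its 0 to 10 scale. Leave the jar, spanner and filter cartridge where they are.

Things in the scene. Friction and masses are not known exactly. Their poses are not given: they have to be found in the camera images.
- cell_mid (a point): Centre of the flat filter cell (grey plastic and aluminium plates bolted over a black gasket; block 140 x 60 x 26 mm, 0.3 to 0.6 kg; white nipple, 16 mm thick, 20 mm long, on one narrow end). Starts lying on its smooth back, nipple towards the robot's left (+y) within 35 degrees. x: along the length to the nipple, y: across the 60 mm width (easily gripped), z: from the smooth back to the bolted face (bolt heads 3 mm proud).
- cell_back (a point): Centre of the cell's smooth grey back face, 13 mm behind cell_mid along its -z; same axes.
- cell_port (a point): Tip of the hose nipple, 90 mm from cell_mid along its x and on its centre line; same axes.
- cell: The filter cell as a whole (axes as cell_mid); origin at the centre of its smooth back face.
- stand: Fixed steel stand: base plate 140 (x) x 120 (y) x 12 mm with a low upright plate along its left side. Origin on the bench; z up, x towards the upright plate, within 15 degrees of the robot's left (+y). Base top at z = 12, x = -70 to +70 mm. Upright plate: near face at x = +45 mm, y = -50 to +50, top at z = 57 mm. Stands to the left or to the right of the cell.
- backplate: The stand's fixed upright plate, 8 x 100 x 45 mm, bare steel, part of the stand and with its axes. Origin: bottom centre of the flat face that the cell goes against; x points into the plate, y along it. The plate is rigid.
- dial (a joint): Speed dial on top of the pump, rad: 0 at mark 0 (end stop), grows clockwise seen from above, 4.712 at mark 10 (end stop). Eleven even marks, 0.4712 rad apart: mark 4 is at 1.885; marks 0, 5 and 10 are longer. Friction 0.05 N m, stays where left. Starts between about marks 0.6 and 1.9.
- dial_grip (a point): Grip point of the dial, on its vertical axis, 7 mm below its top. A black disc, 60 mm across, 8 mm thick, carries an upright bar 57 mm long, 14 mm thick, 30 mm above the disc. Axes turn with the dial: x along the bar, z up; the white pointer line is on the bar's -x half. Mark 5 is on the pump's far side, mark 0 at the near left.
- pump: Fixed low white pump housing, 180 (x) x 170 (y) mm, top at 110 mm, with a round steel pump head protruding 40 mm at its front (-x), at the right of the bench. Origin on the bench under its centre, x away from the robot, z up. The dial is at the centre of its top; the top of the dial's bar is 154 mm above the bench.
- jar: Bystander: pale plastic jar with white cap, 60 mm diameter, 85 mm tall, beyond the cell; origin at the centre of its underside.
- spanner: Bystander: steel spanner, 180 mm long, 8 mm high, lying beyond the cell; origin at its middle.
- cartridge: Bystander: white filter cartridge standing upright, 64 mm diameter, 120 mm tall, beyond the cell; origin at the centre of its underside.
Mind the look-alikes: they are no part of the job. There is more than one size of the cell; the job needs the larger. Several things look just like the stand: the one meant starts farthest to the robot's left.

How it is judged:
By the outcome, as a careful person would: the job done as asked, in the order asked, and still so for the second after the job is handed in, with the robot touching nothing.
It also fails if it takes over 70 s, if anything falls off the work surface, if the arm or the gripper's body presses on something with over 40 N, if the wrist force passes 120 N, or if a joint passes its speed limit or range.

### The arm

A 6-joint arm with a two-finger parallel gripper is mounted at the origin on the work surface. World frame = base frame: x ahead of the robot, y to its left, z up, the work surface at z = 0. Lengths are in m, angles in rad, forces in N, time in s.
With the tool pointing down it reaches from about 0.325 to 0.775 m from the base axis. Payload 5.5 kg.
Tool frame: the origin (TCP) lies midway between the tips of the shut fingers; the grasp point (between the pads) lies behind it (r.grip_point_offset is the z of the grasp point in the tool frame, in m); z points along the fingers, x is the direction in which the jaws open and shut, and the axes are right-handed (so a half turn about z gives the same grasp; the last joint's range is limited). The gripper opens to 88 mm and grips with 3 to 60 N. Pads are 20 mm wide; open, the fingers measure 115 mm over their backs; the gripper's body (75 mm by 178 mm) begins 61 mm behind the grasp point.
Start: joints at [1.196, 0.091, 1.231, -0, 1.82, -0.057], TCP at [0.187, 0.57, 0.223] pointing down, gripper open.
Joint ranges: [-2.87, 2.87], [-0.86, 2.18], [0.17, 2.46], [-1.51, 4.65], [0.06, 2.69], [-2.65, 2.65]. Speed limits (rad/s): [2.57, 2.57, 3.01, 3.14, 3.14, 3.14].

### API

Orientations are given as a unit quaternion [x, y, z, w].
In Python, from bench import r, viewer, workorder, models gives the robot as it stands.
- The arm moves only by the tool move_arm, never from a script. Its argument "motion" is a list of rows, each an object with "claw": the opening, from -1 (shut) to 1 (fully open); "slide": the shift along the tool's x, y, z in m, a list of three; "spin": the turn about the tool's z in rad. In form: [{"claw": claw, "slide": [tx, ty, tz], "spin": spin}, ...]. A call has 1 to 5 rows; each row is the pose to reach, as a shift and turn from the pose commanded when the call began, along the tool's axes at that moment; what a row does not reach only later rows make up. A row lasts 1/10 s, in which the tool goes at most 50 mm and 8.59 degrees, less where a joint would pass 70% of its speed; a pose out of reach is approached as far as the arm can. A call with a gripper value outside its range is refused whole. The fingers move at their own pace and stop on an object; "squeeze" is the grip in N (left out, the last holds). Time passes only in rows, so rows that repeat a pose let the fingers close. It gives the time, the measured TCP pose, the force and the opening at its end, in the units of the state.
- r.state(): the state, without advancing time (a new reading comes with each control period).
- viewer.grab_frame(name): name is "scene" or "side" or "wrist"; returns a dict with "color" (480x640x3 uint8, red, green, blue), "range_z" (480x640 float32, m along the optical axis (not along the pixel's ray), 0 where there is no reading), "K" (3x3 intrinsics, pixels), "extrinsics" (4x4, takes a point from camera to world coordinates). Camera axes: x right, y down, z forward; pixel columns grow to the right and rows downward; lengths in m; the calibration is good to about 2 mm. The wrist camera is an equidistant fisheye: a pixel r from the principal point sees the ray r / f radians off the axis. A picture is of the moment at which its call begins.
- workorder.close_job(): hands the job in, once; it reports no verdict.
Trained networks look in a picture, given as the dict that the camera call returned (one of the last four; its "shot" number tells which), for a name from the list of things; names that differ only in an ending like _2 or _b are one class to them, and where a whole thing is asked for, a point or a joint stands for the part that bears it (a point fixed in the world has none). Each returns a list of dicts, best first, with "score" (0 to 1); they miss things now and then, are a little off and sometimes report something else, mostly with a low value. They report only what shows in the picture. A call takes as long as a camera call. They do not tell look-alikes from the thing itself.
- models.spot_in(target, picture): "centre" ([column, row] in pixels, amid what is visible of it).
- models.trace(target, picture): "pixels" (480x640 bool, what is visible of it) and "centre" ([column, row] in pixels, amid what is visible of it).
- models.landmark_of(target, picture): "centre" ([column, row] in pixels: a listed point, or the origin of a listed thing).
The state is a dict: "t": time; "joint_positions": joint angles; "dq": joint speeds; "joint_torque": joint torques, N m; "tool_pos": TCP position; "eef_rot": TCP orientation; "force": force on the tool from outside, world axes, zero at the start; "torque": the same for the moment, N m; "grip_width": opening from 0.0 (shut) to 1.0 (fully open).
Only numpy, scipy, OpenCV 4.12 (cv2) and the standard library are available. Lean on these libraries where they do the work, as an engineer would, in place of code of your own. Each camera call takes 0.05 s, during which the arm holds its last target.

## Working session

There is one attempt and no reset: what is moved stays moved. The work goes in short steps, Python scripts to look and compute and a tool call to move; the robot and the scene stay as the last step left them, time stands still between calls to the robot, and variables do not carry over. Pictures are saved under pics/ and viewed, and the job is handed in when it is done.

Besides the shell and the picture viewer there is one more tool, called after "Emit:" as a command line: name --argument value ..., lists and objects as JSON in quotes. move_arm: Moves the arm, as the interface text tells. Its arguments: {"type":"object","properties":{"motion":{"type":"array","items":{"type":"object","properties":{"claw":{"type":"number"},"slide":{"type":"array","items":{"type":"number"}},"spin":{"type":"number"}}}},"squeeze":{"type":"number"}},"required":["motion"]}

```bash
mkdir -p pics; ls
cat > h.py <<'E'
import numpy as np, cv2
from bench import r, viewer, workorder, models
def save(f,n): cv2.imwrite('pics/'+n,f['color'][:,:,::-1])
def px2w(f,c,rr,z=None):
    K=np.array(f['K']);E=np.array(f['extrinsics'])
    d=np.array([(c-K[0,2])/K[0,0],(rr-K[1,2])/K[1,1],1.])
    if z is None:
        return E[:3,:3]@(d*f['range_z'][int(rr),int(c)])+E[:3,3]
    w=E[:3,:3]@d; return E[:3,3]+w*(z-E[2,3])/w[2]
def cloud(f):
    K=np.array(f['K']);E=np.array(f['extrinsics'])
    v,u=np.mgrid[:480,:640]; Z=f['range_z']
    P=np.stack([(u-K[0,2])/K[0,0]*Z,(v-K[1,2])/K[1,1]*Z,Z],-1)
    return P@E[:3,:3].T+E[:3,3]
def w2px(f,p):
    K=np.array(f['K']);E=np.array(f['extrinsics'])
    q=E[:3,:3].T@(np.array(p)-E[:3,3]); q=K@q; return q[:2]/q[2]
E
python3 - <<'E'
from h import *
for n in ['scene','side','wrist']:
    f=viewer.grab_frame(n); save(f,n+'0.png'); print(n,np.array(f['extrinsics']).round(3).tolist(),np.array(f['K']).round(1).tolist())
    for t in ['cell_mid','stand','dial_grip','cell_port','jar','spanner','cartridge','pump']:
        l=models.landmark_of(t,f)
        out=[]
        for d in l:
            c=d['centre']; out.append((round(d['score'],2),np.round(c).tolist()))
        print(t,out)
print(r.state(), r.grip_point_offset)
E
```

```text
pics
scene [[-0.346, 0.518, -0.782, 1.259], [0.938, 0.177, -0.298, 0.363], [-0.016, -0.837, -0.548, 0.604], [0.0, 0.0, 0.0, 1.0]] [[453.2, 0.0, 321.4], [0.0, 453.2, 237.9], [0.0, 0.0, 1.0]]
cell_mid [(0.72, [432.0, 316.0]), (0.65, [532.0, 324.0])]
stand [(0.91, [292.0, 269.0]), (0.88, [276.0, 220.0]), (0.25, [433.0, 314.0])]
dial_grip [(0.94, [156.0, 188.0]), (0.69, [168.0, 237.0])]
cell_port [(0.9, [476.0, 336.0])]
jar [(0.61, [162.0, 304.0])]
spanner [(0.93, [236.0, 328.0])]
cartridge [(0.81, [329.0, 357.0]), (0.71, [433.0, 320.0])]
pump [(0.87, [169.0, 239.0])]
side [[0.796, -0.35, 0.494, -0.053], [-0.605, -0.429, 0.671, -0.751], [-0.022, -0.833, -0.553, 0.782], [0.0, 0.0, 0.0, 1.0]] [[530.0, 0.0, 318.1], [0.0, 530.0, 239.9], [0.0, 0.0, 1.0]]
cell_mid [(0.95, [233.0, 202.0]), (0.8, [274.0, 224.0]), (0.66, [429.0, 380.0])]
stand [(0.75, [274.0, 222.0]), (0.68, [332.0, 290.0]), (0.56, [291.0, 358.0])]
dial_grip [(0.93, [435.0, 320.0]), (0.48, [270.0, 203.0])]
cell_port [(0.89, [208.0, 206.0]), (0.86, [270.0, 205.0])]
jar [(0.81, [449.0, 301.0])]
spanner [(0.58, [398.0, 266.0])]
cart
[... 352 characters left out ...]
 1.35, 'joint_positions': array([ 1.19633500e+00,  9.10769818e-02,  1.23069771e+00,  6.61894769e-06,
        1.81982489e+00, -5.66819981e-02]), 'dq': array([-6.89162418e-04,  9.34994736e-04, -8.62371630e-04,  2.23867576e-04,
       -2.46153385e-03,  2.79301796e-06]), 'joint_torque': array([-9.44320600e-04, -4.46193445e+01, -4.06496894e+01,  6.97144819e-02,
        1.97649538e-02, -3.13053540e-06]), 'tool_pos': array([0.18746558, 0.56996649, 0.2226463 ]), 'eef_rot': array([ 8.10079101e-01,  5.86320603e-01, -4.64717898e-06, -8.31714564e-07]), 'force': array([0.00688394, 0.48475385, 0.3608245 ]), 'torque': array([ 0.02724313,  0.02274482, -0.00172129]), 'grip_width': 0.9989433722895599} -0.0187
```

View pics/scene0.png

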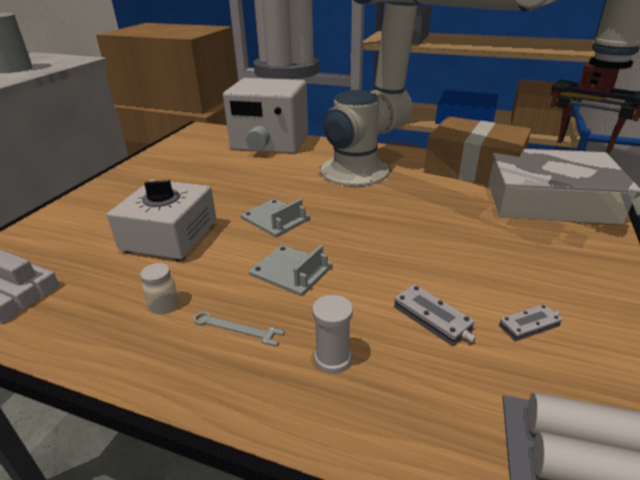

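View pics/side0.png

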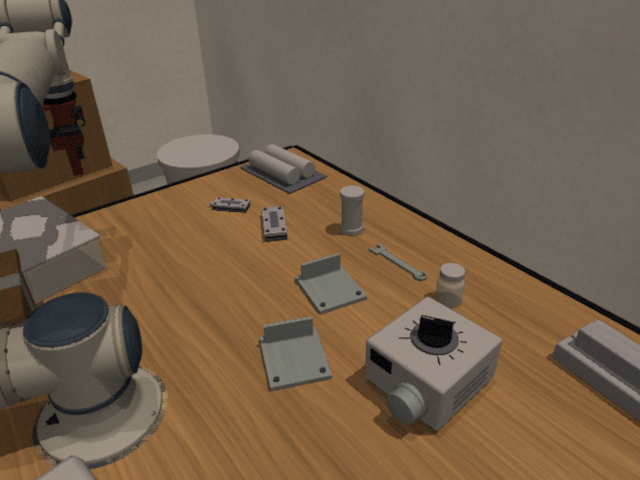

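View pics/wrist0.png

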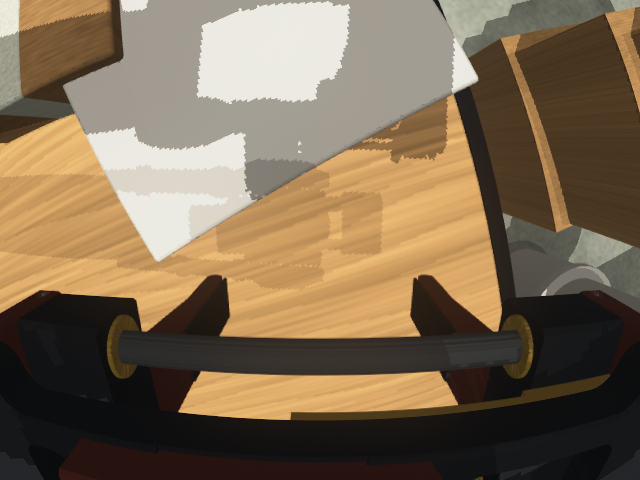

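The scene picture shows two cells, the larger at (433,314) and the smaller at (531,321). There are two stands, at (292,269) and (276,215), the pump and dial at (158,188), and the jar, spanner and cartridge beyond them. Next I'll measure from depth.

```bash
cat >> h.py <<'E'
def rect(pts):
    (c,s,a)=cv2.minAreaRect((pts[:,:2]*1000).astype(np.float32)); return np.round(c,1),np.round(s,1),round(a,1)
E
python3 - <<'E'
from h import *
import pickle
F={n:viewer.grab_frame(n) for n in ['scene','side']}
pickle.dump(F,open('f1.pkl','wb'))
for n,seeds in [('scene',dict(big=(433,314),small=(531,321),stA=(292,269),stB=(276,215),pump=(165,215))),('side',dict(big=(274,222),small=(230,204),stA=(332,290),stB=(293,358),pump=(435,345)))]:
    f=F[n];C=cloud(f)
    zmin=0.005
    m=((C[...,2]>zmin)&(C[...,2]<0.2)&(f['range_z']>0)).astype(np.uint8)
    nl,L=cv2.connectedComponents(m,connectivity=4)
    for k,(u,v) in seeds.items():
        lab=L[v,u]
        P=C[(L==lab)] if lab else None
        print(n,k,C[v,u].round(3), None if P is None else (len(P),rect(P),P[:,2].max().round(3),np.percentile(P[:,2],50).round(3)))
E
```

```text
scene big [0.607 0.332 0.025] (2392, (array([596.8, 337.2]), array([161.2,  63. ]), 60.4), np.float64(0.032), np.float64(0.026))
scene small [0.562 0.501 0.02 ] (1333, (array([547.9, 507.3]), array([ 47.4, 120.4]), 40.9), np.float64(0.025), np.float64(0.02))
scene stA [0.55  0.023 0.012] (2459, (array([542.1,  16.3]), array([141.2, 124.9]), 78.7), np.float64(0.059), np.float64(0.013))
scene stB [ 0.407 -0.079  0.048] (1537, (array([ 350.7, -112.5]), array([145.6, 121.7]), 65.5), np.float64(0.06), np.float64(0.014))
scene pump [ 0.579 -0.261  0.109] (6413, (array([ 519. , -315.5]), array([184.1, 174.3]), 5.7), np.float64(0.157), np.float64(0.096))
side big [0.581 0.31  0.028] (715, (array([597.3, 336.2]), array([167.3,  60.1]), 60.8), np.float64(0.032), np.float64(0.025))
side small [0.544 0.488 0.019] (409, (array([548.9, 505. ]), array([ 54.5, 121. ]), 42.2), np.float64(0.025), np.float64(0.017))
side stA [ 0.533 -0.003  0.013] (2474, (array([542. ,  14.6]), array([144. , 121.6]), 77.9), np.float64(0.059), np.float64(0.012))
side stB [ 0.343 -0.12   0.011] (3749, (array([ 349.6, -113.1]), array([142.2, 120.6]), 66.8), np.float64(0.059), np.float64(0.012))
side pump [ 0.496 -0.337  0.12 ] (12930, (array([ 580.3, -298.9]), array([404.2, 199.4]), 16.4), np.float64(0.156), np.float64(0.107))
```

Run:
```python
from h import *
import pickle
F=pickle.load(open('f1.pkl','rb'))
for n in F:
    f=F[n];C=cloud(f);V=f['range_z']>0
    c=np.array([.542,.0155])
    near=(np.hypot(C[...,0]-c[0],C[...,1]-c[1])<0.1)&V
    top=C[near&(C[...,2]>0.054)&(C[...,2]<.065)]
    print(n,'plate top',len(top),rect(top))
    base=C[near&(C[...,2]>0.009)&(C[...,2]<.016)]; print('base',len(base),rect(base),np.median(base[:,2]))
    a=np.deg2rad(78.5);X=np.array([np.cos(a),np.sin(a)]);Y=np.array([-X[1],X[0]])
    q=C[near&(C[...,2]>0.022)&(C[...,2]<.05)]
    d=(q[:,:2]-c)@X; e=(q[:,:2]-c)@Y
    print('face n',len(q),np.percentile(d,[5,25,50,75,95]).round(4))
    s=np.abs(d-np.median(d))<.006
    p=np.polyfit(e[s],d[s],1); print('fit',p, 'tilt deg',np.degrees(p[0]), e[s].min(),e[s].max())
    c=np.array([.5968,.337]);u=np.array([.492,.87]);v=np.array([-.87,.492])
    m=(np.hypot(C[...,0]-c[0],C[...,1]-c[1])<0.1)&V&(C[...,2]>.007)
    P=C[m];a1=(P[:,:2]-c)@u;b1=(P[:,:2]-c)@v
    for lo in np.arange(-.09,.09,.02):
        k=(a1>=lo)&(a1<lo+.02)
        if k.sum(): print(round(lo,3),k.sum(),b1[k].min().round(3),b1[k].max().round(3),P[k,2].max().round(3))
    t=P[(P[:,2]>.022)]; print('top',rect(t))
f=F['scene'];u,v=433,314
cv2.imwrite('pics/crop1.png',cv2.resize(f['color'][270:370,370:590,::-1],None,fx=3.5,fy=3.5,interpolation=2))
```

```text
scene plate top 140 (array([553.5,  63.5]), array([ 9.6, 98.8]), 78.4)
base 1649 (array([542.1,  15.8]), array([141.7, 123.7]), 77.7) 0.012707807917648917
face n 409 [0.0498 0.0525 0.0533 0.0597 0.0683]
fit [0.01747403 0.05324234] tilt deg 1.0011883639148067 -0.05278739312504349 0.04643627317548644
-0.09 108 -0.031 0.029 0.03
-0.07 279 -0.031 0.03 0.032
-0.05 279 -0.031 0.03 0.03
-0.03 295 -0.031 0.031 0.031
-0.01 313 -0.031 0.031 0.032
0.01 323 -0.03 0.032 0.029
0.03 338 -0.031 0.03 0.031
0.05 340 -0.032 0.031 0.032
0.07 58 -0.007 0.006 0.022
top (array([595.6, 335.1]), array([156.2,  63. ]), 60.4)
side plate top 97 (array([552.8,  62.9]), array([13.1, 98.4]), 77.6)
base 1619 (array([542. ,  14.6]), array([143.9, 121.6]), 77.8) 0.011372681709777455
face n 373 [0.0426 0.0445 0.0456 0.047  0.0488]
fit [0.01162143 0.04569284] tilt deg 0.6658590369031739 -0.0523157301145948 0.050565142167318965
-0.09 174 -0.031 0.029 0.031
-0.07 86 -0.031 0.029 0.032
-0.05 84 -0.031 0.029 0.029
-0.03 87 -0.03 0.028 0.03
-0.01 78 -0.03 0.029 0.029
0.01 74 -0.03 0.028 0.029
0.03 75 -0.03 0.027 0.029
0.05 39 -0.031 0.029 0.03
0.07 6 -0.006 0.003 0.021
top (array([592.7, 327.7]), array([147.8,  59.9]), 60.7)
```

View pics/crop1.png

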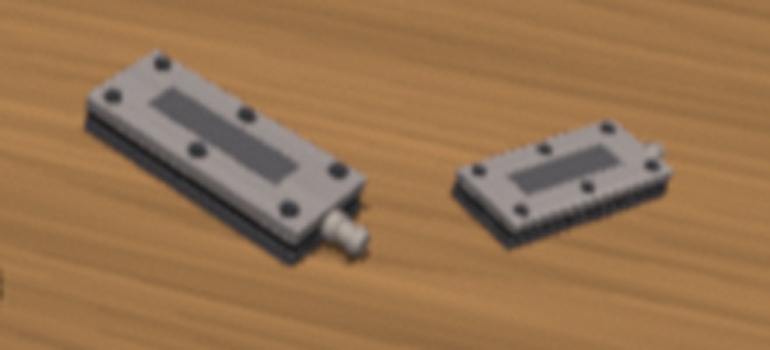

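```bash
cat > go.py <<'E'
import sys
from h import *
from scipy.spatial.transform import Rotation as R
def show(x,y,z,yawdeg=None,s=None):
    s=s or r.state()
    M=R.from_quat(s['eef_rot']).as_matrix()
    d=M.T@(np.array([x,y,z])-s['tool_pos'])
    cur=np.degrees(np.arctan2(M[1,0],M[0,0]))
    sp=0 if yawdeg is None else -np.radians((yawdeg-cur+180)%360-180)
    print('slide',d.round(4).tolist(),'spin',round(sp,3),'curyaw',round(cur,2),'pos',s['tool_pos'].round(4),'tilt',M[:,2].round(4),'q',s['joint_positions'].round(2),'t',round(s['t'],2),'F',s['force'].round(1),'T',s['torque'].round(2),'w',round(s['grip_width'],3))
if __name__=='__main__':
    a=[float(v) for v in sys.argv[1:]]
    show(*a)
E
python3 go.py .6127 .3645 .13 -29.5
```

```text
slide [-0.0623, 0.4681, 0.0927] spin 1.768 curyaw 71.79 pos [0.1875 0.57   0.2227] tilt [ 0.  0. -1.] q [ 1.2   0.09  1.23 -0.    1.82 -0.06] t 1.45 F [ 0.2 -0.2  0.4] T [-0.03  0.03 -0.01] w 0.995
```

Emit:
move_arm --motion '[{"claw": 1, "slide": [-0.062, 0.468, 0.05], "spin": 1.768}, {"claw": 1, "slide": [-0.062, 0.468, 0.05], "spin": 1.768}, {"claw": 1, "slide": [-0.062, 0.468, 0.05], "spin": 1.768}, {"claw": 1, "slide": [-0.062, 0.468, 0.05], "spin": 1.768}, {"claw": 1, "slide": [-0.062, 0.468, 0.05], "spin": 1.768}]' --squeeze 5

```text
t: 1.95
tool_pos: [0.413, 0.4609, 0.1962]
eef_rot: [0.969, 0.246, 0.0, -0.0]
force: [0.1, 1.0, -0.0]
grip_width: 1.003
```

```bash
python3 go.py .6127 .3645 .13 -29.5
```

```text
slide [0.1296, 0.1799, 0.0663] spin 1.012 curyaw 28.48 pos [0.413  0.4609 0.1962] tilt [ 3.e-04  4.e-04 -1.e+00] q [0.79 0.14 1.23 0.   1.78 0.29] t 1.95 F [ 0.1  1.  -0. ] T [-0.02  0.02 -0.01] w 1.003
```

Emit:
move_arm --motion '[{"claw": 1, "slide": [0.13, 0.18, 0.06], "spin": 1.0}, {"claw": 1, "slide": [0.13, 0.18, 0.06], "spin": 1.0}, {"claw": 1, "slide": [0.13, 0.18, 0.06], "spin": 1.0}, {"claw": 1, "slide": [0.13, 0.18, 0.06], "spin": 1.0}, {"claw": 1, "slide": [0.13, 0.18, 0.06], "spin": 1.0}]'

```text
t: 2.45
tool_pos: [0.6146, 0.3642, 0.1342]
eef_rot: [0.992, -0.128, -0.001, 0.001]
force: [0.4, 0.7, -0.3]
grip_width: 1.002
```

```bash
python3 go.py .6127 .3645 .13 -29.5
```

```text
slide [-0.0019, 0.0002, 0.0042] spin 0.259 curyaw -14.66 pos [0.6146 0.3642 0.1342] tilt [-0.0013 -0.0016 -1.    ] q [ 0.49  0.41  1.02 -0.    1.72  0.74] t 2.45 F [ 0.4  0.7 -0.3] T [-0.12  0.09 -0.04] w 1.002
```

Emit:
move_arm --motion '[{"claw": 1, "slide": [0, 0, 0], "spin": 0.26}, {"claw": 1, "slide": [0, 0, 0], "spin": 0.26}, {"claw": 1, "slide": [0, 0, 0], "spin": 0.26}]'

```text
t: 2.75
tool_pos: [0.6124, 0.3665, 0.1358]
eef_rot: [0.968, -0.252, -0.0, 0.0]
force: [-0.7, -0.7, -0.3]
grip_width: 0.998
```

Run:
```python
from h import *
f=viewer.grab_frame('wrist'); save(f,'w1.png')
print(np.array(f['extrinsics']).round(3).tolist())
from go import show
show(.6127,.3645,.005,-29.5)
```

```text
[[0.874, -0.472, -0.117, 0.644], [-0.487, -0.848, -0.21, 0.423], [-0.001, 0.24, -0.971, 0.298], [0.0, 0.0, 0.0, 1.0]]
slide [0.0016, 0.0017, 0.1311] spin 0.01 curyaw -28.92 pos [0.6122 0.3668 0.1361] tilt [-2.e-04 -1.e-04 -1.e+00] q [0.49 0.4  1.02 0.   1.72 1.  ] t 2.8 F [-0.1 -0.5  1.2] T [-0.02  0.08 -0.02] w 1.002
```

View pics/w1.png

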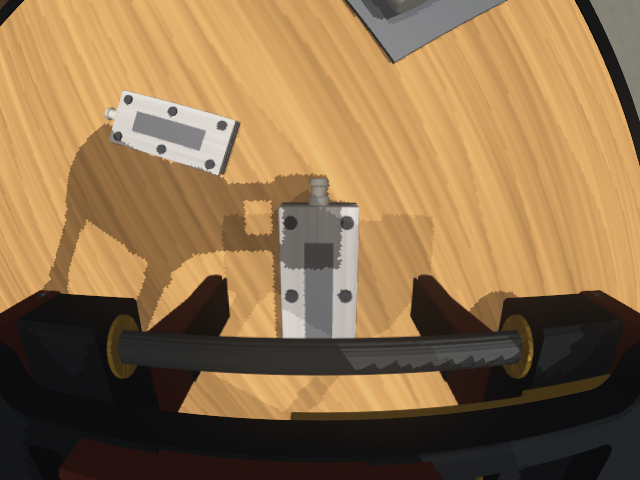

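The wrist picture shows the larger cell centred between the jaws and aligned with them, with its nipple at (318,188). I'll descend now.

Emit:
move_arm --motion '[{"claw": 1, "slide": [0.001, 0.002, 0.045], "spin": 0.01}, {"claw": 1, "slide": [0.001, 0.002, 0.09], "spin": 0.01}, {"claw": 1, "slide": [0.001, 0.002, 0.115], "spin": 0.01}, {"claw": 1, "slide": [0.001, 0.002, 0.131], "spin": 0.01}, {"claw": 1, "slide": [0.001, 0.002, 0.131], "spin": 0.01}]'

```text
t: 3.3
tool_pos: [0.611, 0.3645, 0.0035]
eef_rot: [0.967, -0.255, -0.001, 0.001]
force: [-0.2, -0.2, -0.1]
grip_width: 0.999
```

Emit:
move_arm --motion '[{"claw": 0.2, "slide": [0, 0, 0], "spin": 0}, {"claw": 0.2, "slide": [0, 0, 0], "spin": 0}, {"claw": 0.2, "slide": [0, 0, 0], "spin": 0}, {"claw": 0.2, "slide": [0, 0, 0], "spin": 0}, {"claw": 0.2, "slide": [0, 0, 0], "spin": 0}]' --squeeze 6

```text
t: 3.8
tool_pos: [0.6121, 0.3655, 0.0069]
eef_rot: [0.967, -0.255, 0.0, -0.001]
force: [-2.8, 1.1, 5.1]
grip_width: 0.685
```

```bash
python3 go.py .6127 .3645 .005 -29.5
```

```text
slide [0.001, 0.0006, 0.0019] spin -0.002 curyaw -29.6 pos [0.6121 0.3655 0.0069] tilt [ 0.0011  0.0017 -1.    ] q [0.49 0.45 1.19 0.   1.5  1.01] t 3.8 F [-2.8  1.1  5.1] T [ 0.22  0.65 -0.09] w 0.685
```

Emit:
move_arm --motion '[{"claw": 0.2, "slide": [0, 0.002, -0.012], "spin": 0}, {"claw": 0.2, "slide": [0, 0.0055, -0.023], "spin": 0}, {"claw": 0.2, "slide": [0, 0.01, -0.034], "spin": 0}, {"claw": 0.2, "slide": [0, 0.0155, -0.0445], "spin": 0}, {"claw": 0.2, "slide": [0, 0.022, -0.0545], "spin": 0}]'

```text
t: 4.3
tool_pos: [0.6009, 0.3449, 0.0608]
eef_rot: [0.967, -0.256, 0.0, 0.0]
force: [-0.6, -0.4, -3.8]
grip_width: 0.683
```

Run:
```python
from h import *
f=viewer.grab_frame('scene')
cv2.imwrite('pics/s2.png',cv2.resize(f['color'][200:370,350:590,::-1],None,fx=3,fy=3,interpolation=2))
from go import show
show(.6121,.3655,.0069)
```

```text
slide [-0.0013, -0.0235, 0.0563] spin 0 curyaw -29.66 pos [0.6014 0.3444 0.0631] tilt [ 2.4e-03  4.0e-04 -1.0e+00] q [ 0.47  0.36  1.2  -0.    1.58  0.99] t 4.35 F [ 0.5  0.3 -2.6] T [-0.    0.03  0.01] w 0.685
```

View pics/s2.png

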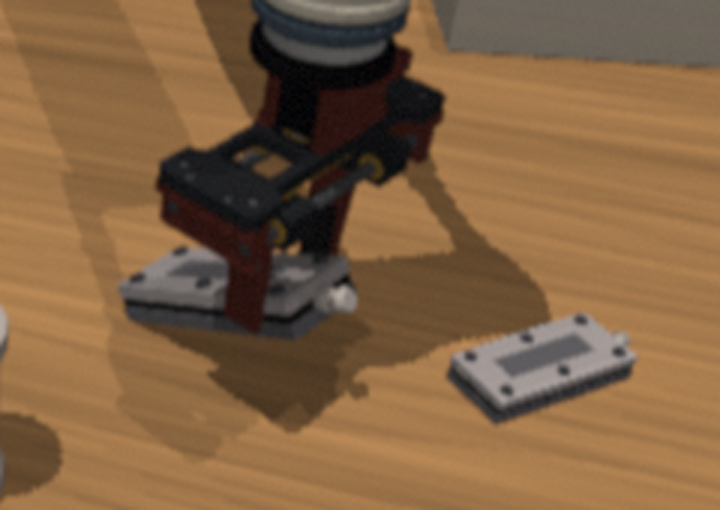

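Emit:
move_arm --motion '[{"claw": 0.2, "slide": [0, 0.0095, -0.011], "spin": 0}, {"claw": 0.2, "slide": [0, 0.021, -0.021], "spin": 0}, {"claw": 0.2, "slide": [0, 0.033, -0.0295], "spin": 0}, {"claw": 0.2, "slide": [0, 0.0465, -0.036], "spin": 0}, {"claw": 0.2, "slide": [0, 0.0605, -0.041], "spin": 0}]'

```text
t: 4.85
tool_pos: [0.5711, 0.2924, 0.1022]
eef_rot: [0.967, -0.256, 0.001, -0.001]
force: [0.7, 1.0, -3.4]
grip_width: 0.683
```

Run:
```python
from h import *
f=viewer.grab_frame('scene')
cv2.imwrite('pics/s3.png',cv2.resize(f['color'][200:370,350:590,::-1],None,fx=3,fy=3,interpolation=2))
C=cloud(f);c=np.array([.56,.28])
V=f['range_z']>0
u=np.array([.492,.87])
# front face points in slab near centreline
P=C[V&(C[...,2]>.004)&(C[...,2]<.17)&(np.hypot(C[...,0]-.56,C[...,1]-.27)<.09)]
np.save('p3.npy',P)
a=(P[:,:2]-[.592,.328])@u; b=(P[:,:2]-[.592,.328])@np.array([-.87,.492])
k=np.abs(b)<.025
H=np.round(P[k,2],2)
for h in np.unique(H): print(h,(H==h).sum(),np.percentile(a[k][H==h],[2,50,98]).round(4))
from go import show
show(.6121,.3655,.0069)
```

```text
0.0 3 [-0.113  -0.0693 -0.0687]
0.01 19 [-0.0682 -0.066  -0.0636]
0.02 19 [-0.0629 -0.0609 -0.0593]
0.03 20 [-0.0898 -0.0569 -0.0544]
0.04 23 [-0.0538 -0.0516 -0.0492]
0.05 19 [-0.0489 -0.0466 -0.0443]
0.06 21 [-0.0439 -0.0414 -0.0393]
0.07 21 [-0.0387 -0.037  -0.0347]
0.08 26 [-0.049  -0.0324 -0.0298]
0.09 24 [-0.0291 -0.0271 -0.0247]
0.1 22 [-0.0245 -0.0225 -0.02  ]
0.11 24 [-0.0197 -0.0173 -0.0153]
0.12 30 [-0.015  -0.0122 -0.0096]
0.13 167 [-0.0309 -0.0151 -0.0092]
0.14 94 [-0.0326 -0.0254 -0.0084]
0.15 47 [-0.0192 -0.0124 -0.0071]
slide [-0.0012, -0.0854, 0.0963] spin 0 curyaw -29.67 pos [0.5707 0.2907 0.1031] tilt [ 1.6e-03 -4.0e-04 -1.0e+00] q [ 0.42  0.21  1.31 -0.    1.62  0.94] t 4.9 F [ 2.  -0.6 -3.6] T [-0.18 -0.13 -0.03] w 0.682
```

View pics/s3.png

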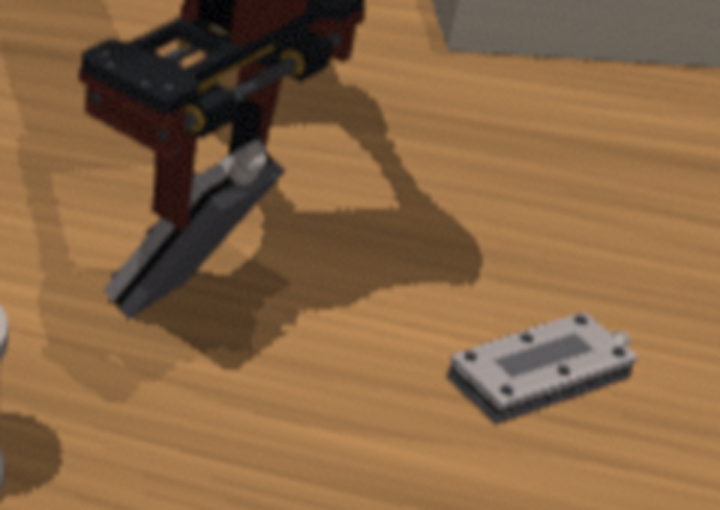

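The cell is tipped to 64° and its pivot edge has held at about -0.070. I'll carry on with the arc.

Emit:
move_arm --motion '[{"claw": 0.2, "slide": [0, 0.0125, -0.0025], "spin": 0}, {"claw": 0.2, "slide": [0, 0.0245, -0.0035], "spin": 0}, {"claw": 0.2, "slide": [0, 0.034, -0.0035], "spin": 0}, {"claw": 0.2, "slide": [0, 0.044, -0.003], "spin": 0}, {"claw": 0.2, "slide": [0, 0.046, -0.002], "spin": 0}]'

```text
t: 5.4
tool_pos: [0.5486, 0.2518, 0.1042]
eef_rot: [0.967, -0.256, 0.001, -0.0]
force: [2.1, -0.0, 9.2]
grip_width: 0.687
```

```bash
cat > m.py <<'E'
from h import *
import sys
def slope(n,axdeg,c,zlo=.006,zhi=.11,half=.025,rad=.09,tag=None):
    f=viewer.grab_frame(n)
    C=cloud(f);V=f['range_z']>0
    a_=np.radians(axdeg);u=np.array([np.cos(a_),np.sin(a_)]);v=np.array([-u[1],u[0]])
    m=V&(C[...,2]>zlo)&(C[...,2]<zhi)&(np.hypot(C[...,0]-c[0],C[...,1]-c[1])<rad)
    P=C[m];a=(P[:,:2]-c)@u;b=(P[:,:2]-c)@v
    k=np.abs(b)<half
    H=np.round(P[k,2],2)
    for h in np.unique(H): print(h,(H==h).sum(),np.percentile(a[k][H==h],[2,50,98]).round(4),np.percentile(b[k][H==h],[2,98]).round(4))
    if tag: save(f,tag)
    return f,P
E
python3 - <<'E'
from m import *
f,P=slope('scene',60.5,(.5508,.2556),zhi=.17)
cv2.imwrite('pics/s4.png',cv2.resize(f['color'][180:350,350:590,::-1],None,fx=3,fy=3,interpolation=2))
from go import show
show(.6121,.3655,.0069)
E
```

```text
0.01 46 [0.0121 0.0136 0.0148] [-0.0234  0.0245]
0.02 55 [0.0132 0.0144 0.0159] [-0.0236  0.0237]
0.03 53 [0.0137 0.0154 0.0166] [-0.0237  0.0238]
0.04 58 [0.015  0.0162 0.0175] [-0.0241  0.0218]
0.05 56 [0.0154 0.017  0.0181] [-0.0241  0.0229]
0.06 58 [0.0165 0.0178 0.019 ] [-0.0235  0.0238]
0.07 63 [0.0176 0.0186 0.0201] [-0.0222  0.0242]
0.08 60 [0.0185 0.0194 0.0207] [-0.0235  0.0233]
0.09 59 [0.019  0.0203 0.0213] [-0.0219  0.0234]
0.1 65 [0.0197 0.021  0.0221] [-0.0239  0.0243]
0.11 64 [0.0201 0.0219 0.0232] [-0.0239  0.0241]
0.12 66 [0.0215 0.0227 0.0235] [-0.0232  0.0229]
0.13 69 [0.022  0.0233 0.025 ] [-0.0242  0.0235]
0.14 206 [0.0002 0.0173 0.0248] [-0.0235  0.0242]
0.15 43 [0.0062 0.0153 0.0201] [-0.0102  0.0038]
0.16 43 [0.0063 0.0146 0.02  ] [-0.0088  0.0032]
slide [-0.0013, -0.1301, 0.0974] spin 0 curyaw -29.67 pos [0.5486 0.2519 0.1042] tilt [ 1.8e-03 -1.0e-04 -1.0e+00] q [ 0.37  0.11  1.42 -0.    1.61  0.89] t 5.45 F [ 1.1 -1.3  7. ] T [-0.4   0.02 -0.03] w 0.683
```

View pics/s4.png

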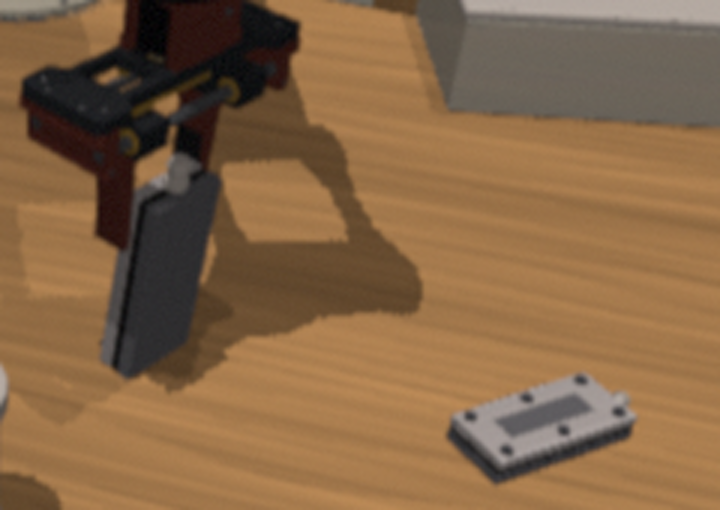

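Emit:
move_arm --motion '[{"claw": 0.2, "slide": [0, 0.003, -0.001], "spin": 0}, {"claw": 0.2, "slide": [0, 0.006, -0.001], "spin": 0}, {"claw": 0.2, "slide": [0, 0.009, -0.001], "spin": 0}, {"claw": 0.2, "slide": [0, 0.009, -0.001], "spin": 0}]'

```text
t: 5.85
tool_pos: [0.5436, 0.2445, 0.1031]
eef_rot: [0.967, -0.256, -0.0, 0.001]
force: [3.1, -1.5, 0.3]
grip_width: 0.683
```

Run:
```python
from m import *
f,P=slope('scene',60.5,(.5508,.2556),zhi=.135)
from go import show
show(.6121,.3655,.0069)
```

```text
0.01 52 [0.0114 0.0128 0.0141] [-0.0236  0.023 ]
0.02 64 [0.0119 0.013  0.0144] [-0.024   0.0239]
0.03 62 [0.0115 0.013  0.0147] [-0.0246  0.0225]
0.04 63 [0.0118 0.0132 0.0146] [-0.0239  0.0202]
0.05 65 [0.0122 0.0134 0.0148] [-0.0248  0.0235]
0.06 66 [0.0118 0.0134 0.0148] [-0.0232  0.0233]
0.07 68 [0.012  0.0136 0.0151] [-0.0243  0.0234]
0.08 66 [0.0116 0.0136 0.015 ] [-0.0239  0.0234]
0.09 71 [0.0124 0.0139 0.0154] [-0.0235  0.0236]
0.1 72 [0.0125 0.014  0.0158] [-0.0235  0.0237]
0.11 73 [0.0128 0.014  0.0154] [-0.0242  0.0238]
0.12 75 [0.0124 0.0142 0.0152] [-0.0235  0.023 ]
0.13 79 [0.0125 0.0143 0.0158] [-0.0242  0.0226]
slide [-0.0002, -0.1389, 0.0961] spin 0 curyaw -29.64 pos [0.5437 0.2447 0.1031] tilt [-1.1e-03 -7.0e-04 -1.0e+00] q [ 0.37  0.09  1.44 -0.    1.61  0.88] t 5.9 F [ 1.2 -1.7 -0.2] T [-0.46 -0.3  -0.06] w 0.686
```

Emit:
move_arm --motion '[{"claw": 0.5, "slide": [0, 0, 0], "spin": 0}, {"claw": 0.8, "slide": [0, 0, 0], "spin": 0}, {"claw": 0.8, "slide": [0, 0, 0], "spin": 0}, {"claw": 0.8, "slide": [0, -0.006, 0.006], "spin": 0}, {"claw": 0.8, "slide": [0, -0.013, 0.012], "spin": 0}]'

```text
t: 6.4
tool_pos: [0.5506, 0.257, 0.0914]
eef_rot: [0.967, -0.256, 0.0, -0.0]
force: [-0.5, 0.2, 0.0]
grip_width: 0.897
```

Run:
```python
from m import *
f,P=slope('scene',60.5,(.5508,.2556),zhi=.135)
cv2.imwrite('pics/s5.png',cv2.resize(f['color'][180:350,350:590,::-1],None,fx=3,fy=3,interpolation=2))
f,P=slope('side',60.5,(.5508,.2556),zhi=.135)
from go import show
show(.6121,.3655,.0069)
```

```text
0.01 56 [0.0113 0.0128 0.0148] [-0.0239  0.0239]
0.02 59 [0.0117 0.0127 0.0142] [-0.0245  0.0219]
0.03 62 [0.0114 0.0128 0.0147] [-0.0223  0.0222]
0.04 65 [0.0116 0.0128 0.0141] [-0.0232  0.0226]
0.05 65 [0.0112 0.0128 0.0142] [-0.0236  0.0227]
0.06 68 [0.0112 0.013  0.0141] [-0.0244  0.0247]
0.07 69 [0.0113 0.0129 0.0147] [-0.0242  0.024 ]
0.08 71 [0.0113 0.0129 0.0143] [-0.0236  0.0237]
0.09 70 [0.0114 0.0129 0.0143] [-0.0248  0.0239]
0.1 74 [0.0115 0.0128 0.0146] [-0.0239  0.0236]
0.11 70 [0.0115 0.013  0.0143] [-0.0236  0.0234]
0.12 73 [0.0113 0.013  0.0143] [-0.0241  0.0242]
0.13 80 [0.0115 0.0131 0.0146] [-0.023   0.0233]
0.01 56 [-0.0181 -0.013  -0.0072] [-0.0243  0.0244]
0.02 59 [-0.017  -0.0122 -0.0083] [-0.0227  0.0241]
0.03 61 [-0.0155 -0.0117 -0.008 ] [-0.0236  0.0229]
0.04 63 [-0.0164 -0.012  -0.007 ] [-0.024   0.0229]
0.05 65 [-0.0176 -0.0121 -0.008 ] [-0.0246  0.0245]
0.06 64 [-0.0176 -0.0128 -0.009 ] [-0.0228  0.0238]
0.07 61 [-0.0177 -0.0132 -0.01  ] [-0.023   0.0229]
0.08 69 [-0.0165 -0.0122 -0.0077] [-0.0238  0.0238]
0.09 68 [-0.0162 -0.012  -0.0069] [-0.0245  0.024 ]
0.1 68 [-0.017  -0.0121 -0.0086] [-0.0242  0.0233]
0.11 62 [-0.0168 -0.0121 -0.007 ] [-0.0228  0.0241]
0.12 67 [-0.0178 -0.0134 -0.0091] [-0.0233  0.024 ]
0.13 76 [-0.0181 -0.0131 -0.0083] [-0.0239  0.0233]
slide [0.0007, -0.1251, 0.0828] spin 0 curyaw -29.58 pos [0.55   0.2571 0.0899] tilt [-2.5e-03 -6.0e-04 -1.0e+00] q [0.38 0.13 1.43 0.   1.59 0.9 ] t 6.5 F [-0.4 -1.5  0.2] T [-0.11  0.12  0.01] w 0.901
```

View pics/s5.png

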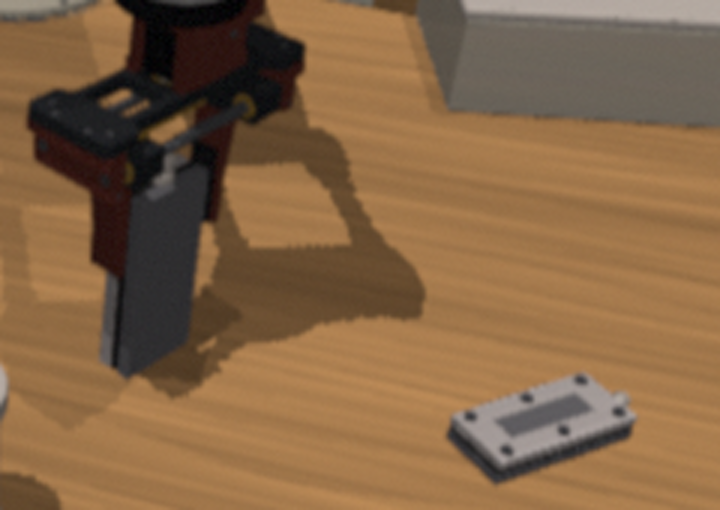

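The cell stands vertical on its plain end and the gripper is centred on it. I'll regrip it firmly.

Emit:
move_arm --motion '[{"claw": 0.2, "slide": [0, 0, 0], "spin": 0}, {"claw": 0.2, "slide": [0, 0, 0], "spin": 0}, {"claw": 0.2, "slide": [0, 0, 0], "spin": 0}, {"claw": 0.2, "slide": [0, 0, 0], "spin": 0}]' --squeeze 45

```text
t: 6.9
tool_pos: [0.5506, 0.2564, 0.092]
eef_rot: [0.967, -0.256, 0.0, -0.0]
force: [0.4, 0.3, -0.1]
grip_width: 0.684
```

Emit:
move_arm --motion '[{"claw": 0.2, "slide": [0, 0, -0.01], "spin": 0}, {"claw": 0.2, "slide": [0, 0, -0.03], "spin": 0}, {"claw": 0.2, "slide": [0, 0, -0.06], "spin": 0}, {"claw": 0.2, "slide": [0, 0, -0.09], "spin": 0}, {"claw": 0.2, "slide": [0, 0, -0.09], "spin": 0}]'

```text
t: 7.4
tool_pos: [0.552, 0.257, 0.1873]
eef_rot: [0.967, -0.256, 0.003, -0.002]
force: [0.6, 1.2, -4.0]
grip_width: 0.684
```

Run:
```python
from h import *
from go import show
a=np.radians(77.8);X=np.array([np.cos(a),np.sin(a)])
p=np.array([.542,.0153])+X*(.032-.030)
print(p)
show(*p,.19,77.8-90)
```

```text
[0.54242265 0.01725483]
slide [0.1102, 0.2132, -0.0035] spin -0.304 curyaw -29.63 pos [0.552  0.257  0.1873] tilt [ 0.0076  0.003  -1.    ] q [0.38 0.1  1.28 0.   1.75 0.9 ] t 7.4 F [ 0.6  1.2 -4. ] T [-0.02  0.02  0.02] w 0.684
```

Emit:
move_arm --motion '[{"claw": 0.2, "slide": [0.022, 0.043, -0.0035], "spin": -0.06}, {"claw": 0.2, "slide": [0.044, 0.086, -0.0035], "spin": -0.12}, {"claw": 0.2, "slide": [0.066, 0.129, -0.0035], "spin": -0.18}, {"claw": 0.2, "slide": [0.088, 0.172, -0.0035], "spin": -0.24}, {"claw": 0.2, "slide": [0.11, 0.213, -0.0035], "spin": -0.304}]'

```text
t: 7.9
tool_pos: [0.5396, 0.015, 0.183]
eef_rot: [0.994, -0.105, -0.001, 0.0]
force: [-0.1, 0.4, -4.8]
grip_width: 0.68
```

Emit:
move_arm --motion '[{"claw": 0.2, "slide": [0, 0, 0], "spin": 0}, {"claw": 0.2, "slide": [0, 0, 0.02], "spin": 0}, {"claw": 0.2, "slide": [0, 0, 0.045], "spin": 0}, {"claw": 0.2, "slide": [0, 0, 0.07], "spin": 0}, {"claw": 0.2, "slide": [0, 0, 0.075], "spin": 0}]'

```text
t: 8.4
tool_pos: [0.538, 0.0174, 0.1046]
eef_rot: [0.994, -0.106, -0.004, 0.0]
force: [-0.4, -1.1, -5.7]
grip_width: 0.683
```

```bash
cat > st.py <<'E'
from h import *
import pickle
O=np.array([.542,.0153]);A=np.radians(77.8)
X=np.array([np.cos(A),np.sin(A)]);Y=np.array([-X[1],X[0]])
def meas(tag,zlo=.02,zhi=.16):
    out={}
    for n in ['scene','side']:
        f=viewer.grab_frame(n); C=cloud(f);V=f['range_z']>0; out[n]=f
        a=(C[...,:2]-O)@X; b=(C[...,:2]-O)@Y; z=C[...,2]
        m=V&(np.abs(a)<.072)&(np.abs(b)<.06)&(z>.008)&(z<.2)
        print(n)
        for h in np.arange(.02,.17,.01):
            k=m&(np.abs(z-h)<.005)
            if n=='side': k&=(np.abs(b)<.026)
            else: k&=(np.abs(b)<.045)
            if k.sum()>5: print(round(h,3),k.sum(),'a',np.percentile(a[k],[2,50,98]).round(4),'b',np.percentile(b[k],[2,98]).round(4))
        # face fits
        for nm,k in [('cell',m&(z>.065)&(z<.13)&(np.abs(b)<.03)),('plate',m&(z>.02)&(z<.05)&(a>.03)&(np.abs(b)>.035))]:
            aa,bb,zz=a[k],b[k],z[k]
            if len(aa)<20: continue
            med=np.median(aa); s=np.abs(aa-med)<.004
            G=np.c_[bb[s],zz[s],np.ones(s.sum())]; c=np.linalg.lstsq(G,aa[s],rcond=None)[0]
            print(nm,s.sum(),'med',med.round(4),'yaw/lean deg',np.degrees(c[:2]).round(2),'off',c[2].round(4))
    pickle.dump(out,open('st.pkl','wb'))
    cv2.imwrite('pics/%s_a.png'%tag,cv2.resize(out['scene']['color'][150:310,200:400,::-1],None,fx=3.5,fy=3.5,interpolation=2))
    cv2.imwrite('pics/%s_b.png'%tag,cv2.resize(out['side']['color'][160:330,250:430,::-1],None,fx=3.5,fy=3.5,interpolation=2))
E
python3 - <<'E'
from st import *
meas('t1')
from go import show
show(*(O+X*.032),.1015,77.8-90)
E
```

```text
scene
0.02 204 a [-0.0582  0.0512  0.069 ] b [-0.0439  0.0382]
0.03 223 a [-0.0072  0.0525  0.0694] b [-0.0441  0.039 ]
0.04 254 a [-0.0095  0.0528  0.0691] b [-0.044   0.0411]
0.05 190 a [-0.0079  0.0513  0.0542] b [-0.0416  0.0412]
0.06 230 a [-0.0085  0.0455  0.0542] b [-0.0423  0.0423]
0.07 105 a [-0.0118  0.0128  0.0151] b [-0.0271  0.0304]
0.08 104 a [-0.0102  0.0128  0.0149] b [-0.0276  0.0302]
0.09 112 a [-0.009  0.013  0.015] b [-0.0275  0.0308]
0.1 92 a [-0.0087  0.013   0.0146] b [-0.0274  0.0309]
0.11 125 a [-0.0104  0.0125  0.0148] b [-0.0359  0.0385]
0.12 131 a [-0.0089  0.0124  0.0148] b [-0.0367  0.0398]
0.13 135 a [-0.0087  0.0125  0.0147] b [-0.0369  0.0408]
0.14 140 a [-0.0088  0.0123  0.0148] b [-0.0382  0.0407]
0.15 233 a [-0.0086  0.01    0.0142] b [-0.0395  0.0386]
0.16 111 a [-0.0094  0.0059  0.0125] b [-0.0405  0.0414]
0.17 61 a [-0.0038  0.0101  0.0127] b [-0.0406  0.0443]
cell 478 med 0.013 yaw/lean deg [ 0.8  -0.22] off 0.0136
plate 71 med 0.0576 yaw/lean deg [ 0.06 -2.43] off 0.0582
side
0.02 69 a [-0.0165 -0.0112  0.0462] b [-0.0257  0.0247]
0.03 91 a [-
[... 453 characters left out ...]
 -0.0121 -0.0088] b [-0.0238  0.024 ]
0.12 78 a [-0.0144 -0.0118 -0.0087] b [-0.0258  0.0242]
0.13 79 a [-0.0147 -0.0118 -0.0089] b [-0.0242  0.025 ]
0.14 81 a [-0.0169 -0.0124 -0.0086] b [-0.0236  0.0246]
0.15 184 a [-0.0154 -0.0069  0.0129] b [-0.0249  0.0245]
0.16 31 a [-0.0103 -0.0039  0.0019] b [-0.0077  0.0234]
0.17 34 a [-0.007  -0.0022  0.0098] b [-0.005   0.0089]
cell 543 med -0.012 yaw/lean deg [-0.14  0.  ] off -0.012
plate 67 med 0.0462 yaw/lean deg [-1.36  0.24] off 0.047
slide [0.0029, -0.0305, 0.0066] spin 0.0 curyaw -12.19 pos [0.5396 0.0174 0.1081] tilt [-4.2e-03  3.0e-04 -1.0e+00] q [-0.03 -0.06  1.59  0.    1.62  0.18] t 8.5 F [ 0.7 -0.3 -4.2] T [-0.04  0.14  0.02] w 0.683
```

View pics/t1_a.png

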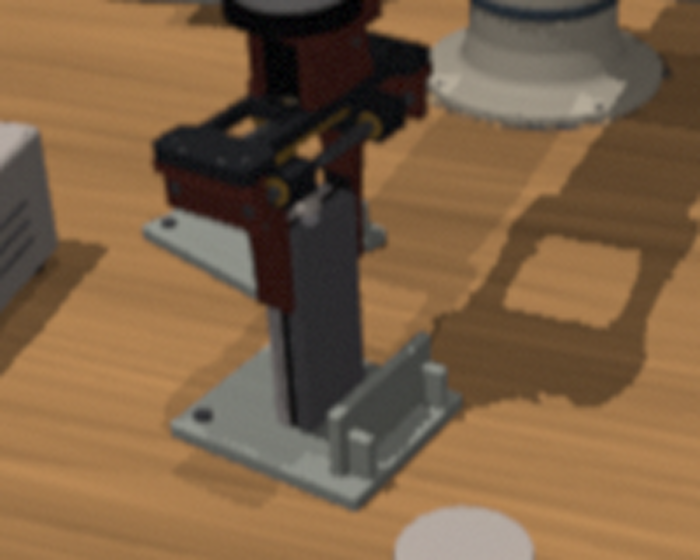

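View pics/t1_b.png

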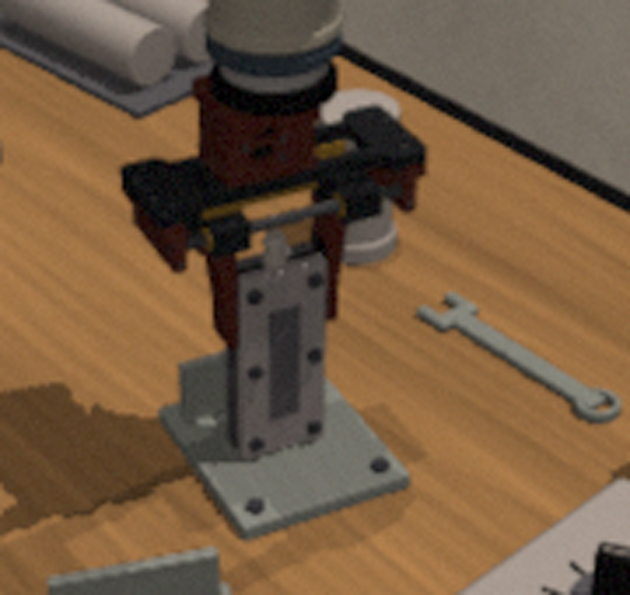

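Emit:
move_arm --motion '[{"claw": 0.2, "slide": [0.0025, -0.01, 0], "spin": 0}, {"claw": 0.2, "slide": [0.0025, -0.02, 0], "spin": 0}, {"claw": 0.2, "slide": [0.0025, -0.025, 0], "spin": 0}, {"claw": 0.2, "slide": [0.0025, -0.025, 0], "spin": 0}, {"claw": 0.2, "slide": [0.0025, -0.025, 0], "spin": 0}]' --squeeze 58

```text
t: 9.0
tool_pos: [0.5487, 0.0411, 0.1107]
eef_rot: [0.994, -0.106, 0.0, 0.0]
force: [-0.6, -0.6, -5.1]
grip_width: 0.677
```

Run:
```python
from st import *
from go import show
show(*(O+X*.032),.1035,77.8-90)
```

```text
slide [-0.0011, -0.0054, 0.0072] spin 0.001 curyaw -12.16 pos [0.5487 0.0411 0.1107] tilt [ 5.e-04 -3.e-04 -1.e+00] q [ 0.01 -0.04  1.56 -0.    1.62  0.23] t 9.0 F [-0.6 -0.6 -5.1] T [-0.05  0.04  0.  ] w 0.677
```

Emit:
move_arm --motion '[{"claw": 0.2, "slide": [0, 0, 0.002], "spin": 0}, {"claw": 0.2, "slide": [0, 0, 0.004], "spin": 0}, {"claw": 0.2, "slide": [0, 0, 0.005], "spin": 0}, {"claw": 0.2, "slide": [0, 0, 0.005], "spin": 0}]'

```text
t: 9.4
tool_pos: [0.5483, 0.0406, 0.1049]
eef_rot: [0.994, -0.106, -0.0, 0.0]
force: [0.7, -0.3, -5.1]
grip_width: 0.682
```

Emit:
move_arm --motion '[{"claw": 0.2, "slide": [0, 0, 0.001], "spin": 0}, {"claw": 0.2, "slide": [0, 0, 0.001], "spin": 0}, {"claw": 0.2, "slide": [0, 0, 0.001], "spin": 0}]'

```text
t: 9.7
tool_pos: [0.5485, 0.0408, 0.1043]
eef_rot: [0.994, -0.106, -0.0, 0.0]
force: [0.2, -0.7, -4.7]
grip_width: 0.684
```

Emit:
move_arm --motion '[{"claw": 0.2, "slide": [0, 0, 0.0007], "spin": 0}, {"claw": 0.2, "slide": [0, 0, 0.0007], "spin": 0}]'

```text
t: 9.9
tool_pos: [0.5486, 0.0408, 0.1041]
eef_rot: [0.994, -0.106, 0.0, -0.0]
force: [-0.4, 0.2, -3.2]
grip_width: 0.678
```

Emit:
move_arm --motion '[{"claw": 0.2, "slide": [0, 0, 0.0007], "spin": 0}, {"claw": 0.2, "slide": [0, 0, 0.0007], "spin": 0}]'

```text
t: 10.1
tool_pos: [0.5486, 0.0409, 0.1041]
eef_rot: [0.994, -0.106, 0.0, -0.0]
force: [-2.5, 0.7, 4.9]
grip_width: 0.679
```

Emit:
move_arm --motion '[{"claw": 0.2, "slide": [0, 0, 0.0007], "spin": 0}, {"claw": 0.2, "slide": [0, 0, 0.0007], "spin": 0}]'

```text
t: 10.3
tool_pos: [0.5486, 0.0409, 0.104]
eef_rot: [0.994, -0.106, 0.001, -0.0]
force: [-4.3, 0.8, 8.1]
grip_width: 0.68
```

Emit:
move_arm --motion '[{"claw": 0.2, "slide": [0, 0, -0.001], "spin": 0}, {"claw": 0.2, "slide": [0, -0.002, -0.001], "spin": 0}, {"claw": 0.2, "slide": [0, -0.004, -0.001], "spin": 0}, {"claw": 0.2, "slide": [0, -0.005, -0.001], "spin": 0}, {"claw": 0.2, "slide": [0, -0.005, -0.001], "spin": 0}]'

```text
t: 10.8
tool_pos: [0.55, 0.0443, 0.104]
eef_rot: [0.994, -0.107, 0.001, 0.001]
force: [-2.5, -4.1, 5.7]
grip_width: 0.683
```

Run:
```python
from st import *
meas('t2')
from go import show
show(*(O+X*.032),.1035,77.8-90)
```

```text
scene
0.02 162 a [-0.0585  0.0532  0.0694] b [-0.0445  0.0421]
0.03 145 a [0.0195 0.0537 0.0694] b [-0.0442  0.0391]
0.04 179 a [0.0187 0.0537 0.069 ] b [-0.0442  0.0423]
0.05 142 a [0.0179 0.0526 0.0548] b [-0.042   0.0407]
0.06 223 a [0.0206 0.0462 0.054 ] b [-0.043   0.0407]
0.07 105 a [0.0164 0.0415 0.0436] b [-0.0336  0.0252]
0.08 111 a [0.0171 0.0417 0.0439] b [-0.0335  0.0253]
0.09 114 a [0.018  0.0415 0.0438] b [-0.0339  0.0268]
0.1 91 a [0.0202 0.0418 0.044 ] b [-0.0335  0.0246]
0.11 125 a [0.0189 0.0412 0.0435] b [-0.0423  0.0339]
0.12 133 a [0.0203 0.041  0.0433] b [-0.0429  0.0355]
0.13 136 a [0.0187 0.0411 0.0435] b [-0.0428  0.0341]
0.14 142 a [0.0213 0.0412 0.0432] b [-0.0443  0.0355]
0.15 230 a [0.0215 0.0382 0.0432] b [-0.0444  0.0331]
0.16 93 a [0.0197 0.0356 0.0406] b [-0.0446  0.0381]
0.17 52 a [0.0249 0.0393 0.0411] b [-0.0441  0.0407]
cell 442 med 0.042 yaw/lean deg [ 0.03 -0.25] off 0.0425
plate 63 med 0.0589 yaw/lean deg [ 0.1 -1. ] off 0.0594
side
0.02 80 a [-0.0524  0.017   0.0412] b [-0.0247  0.0257]
0.03 85 a [0.0127 0.017  0.0452] b [-0.0251  0.0256]
0.04
[... 360 characters left out ...]
0257]
0.11 81 a [0.0136 0.017  0.0209] b [-0.0246  0.0256]
0.12 75 a [0.0125 0.0167 0.0202] b [-0.0242  0.0246]
0.13 74 a [0.0131 0.0164 0.0199] b [-0.0239  0.0252]
0.14 89 a [0.0114 0.0164 0.021 ] b [-0.0245  0.0253]
0.15 159 a [0.0133 0.0223 0.0426] b [-0.0243  0.0237]
0.16 26 a [0.0205 0.0248 0.0313] b [-0.0106  0.0032]
0.17 27 a [0.0221 0.0264 0.0353] b [-0.0092  0.0044]
cell 523 med 0.0168 yaw/lean deg [0.89 0.49] off 0.0158
plate 74 med 0.0461 yaw/lean deg [0.35 1.08] off 0.045
slide [-0.0017, -0.002, 0.0006] spin -0.001 curyaw -12.25 pos [0.55   0.0443 0.1041] tilt [ 0.0015 -0.0029 -1.    ] q [ 0.02 -0.03  1.56 -0.    1.61  0.23] t 10.9 F [-1.6 -5.6  5.7] T [-1.42  0.87  0.08] w 0.679
```

View pics/t2_a.png

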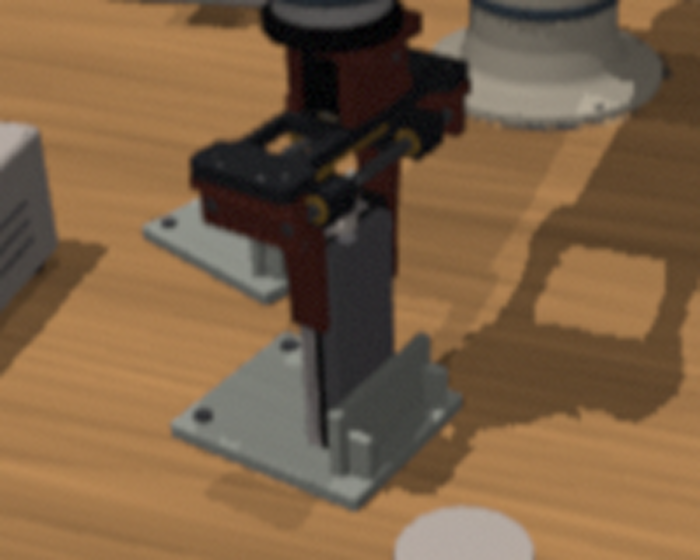

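Emit:
move_arm --motion '[{"claw": 0.2, "slide": [0, 0, -0.0015], "spin": 0}, {"claw": 0.2, "slide": [-0.001, 0, -0.002], "spin": 0}, {"claw": 0.2, "slide": [-0.0025, 0, -0.002], "spin": 0}, {"claw": 0.2, "slide": [-0.0025, 0, -0.002], "spin": 0}]'

```text
t: 11.3
tool_pos: [0.5466, 0.0466, 0.1043]
eef_rot: [0.994, -0.106, -0.001, -0.0]
force: [-0.3, -0.2, -5.9]
grip_width: 0.681
```

Run:
```python
from st import *
import pickle
from go import show
show(*(O+X*.032),.1035,77.8-90)
f=pickle.load(open('st.pkl','rb'))
for n in f:
    C=cloud(f[n]);V=f[n]['range_z']>0
    a=(C[...,:2]-O)@X; b=(C[...,:2]-O)@Y; z=C[...,2]
    for nm,k in [('plate',V&(z>.025)&(z<.055)&(abs(a-.05)<.012)),('cell',V&(z>.065)&(z<.088)&(a>.01)&(a<.046)),('base',V&(abs(z-.012)<.004)&(a<0))]:
        k&=abs(b)<.075
        print(n,nm,np.percentile(b[k],[.5,99.5]).round(4))
```

```text
slide [0.0021, -0.0005, 0.0008] spin 0.0 curyaw -12.19 pos [0.5466 0.0466 0.1043] tilt [-1.3e-03  4.0e-04 -1.0e+00] q [ 0.02 -0.04  1.57  0.    1.61  0.24] t 11.3 F [-0.3 -0.2 -5.9] T [-0.08  0.06  0.01] w 0.681
scene plate [-0.0509  0.047 ]
scene cell [-0.0348  0.0268]
scene base [-0.0607  0.0591]
side plate [-0.0507  0.0499]
side cell [-0.0326  0.0275]
side base [-0.0597  0.0597]
```

Emit:
move_arm --motion '[{"claw": 0.2, "slide": [0, -0.001, 0], "spin": 0}, {"claw": 0.2, "slide": [0, -0.0015, 0], "spin": 0}, {"claw": 0.2, "slide": [0, -0.0015, 0], "spin": 0}]'

```text
t: 11.6
tool_pos: [0.5472, 0.0475, 0.1047]
eef_rot: [0.994, -0.106, -0.0, 0.0]
force: [0.5, -1.3, -6.1]
grip_width: 0.682
```

Emit:
move_arm --motion '[{"claw": 0.2, "slide": [0, -0.0005, 0.0005], "spin": 0}, {"claw": 0.2, "slide": [0, -0.0005, 0.0005], "spin": 0}]'

```text
t: 11.8
tool_pos: [0.5473, 0.0476, 0.1047]
eef_rot: [0.994, -0.106, -0.0, 0.001]
force: [-3.1, -4.1, -3.7]
grip_width: 0.681
```

Emit:
move_arm --motion '[{"claw": 0.2, "slide": [0, -0.0005, 0.0005], "spin": 0}, {"claw": 0.2, "slide": [0, -0.0005, 0.0005], "spin": 0}]'

```text
t: 12.0
tool_pos: [0.5474, 0.0477, 0.1044]
eef_rot: [0.994, -0.107, -0.0, 0.001]
force: [-2.5, -4.9, -2.7]
grip_width: 0.681
```

Emit:
move_arm --motion '[{"claw": 0.2, "slide": [0, 0.001, 0], "spin": 0}, {"claw": 0.2, "slide": [0, 0.001, 0.0005], "spin": 0}, {"claw": 0.2, "slide": [0, 0.001, 0.0005], "spin": 0}]'

```text
t: 12.3
tool_pos: [0.5476, 0.0475, 0.1041]
eef_rot: [0.994, -0.106, 0.0, 0.0]
force: [-1.8, -4.1, -1.7]
grip_width: 0.682
```

Run:
```python
from st import *
meas('t3')
from go import show
show(*(O+X*.032),.1035,77.8-90)
```

```text
scene
0.02 152 a [-0.0622  0.0534  0.0692] b [-0.0442  0.043 ]
0.03 148 a [0.022  0.0538 0.0691] b [-0.0443  0.0394]
0.04 166 a [0.0213 0.0537 0.0697] b [-0.0439  0.0422]
0.05 129 a [0.0207 0.0529 0.0545] b [-0.0434  0.0426]
0.06 213 a [0.0226 0.0462 0.0541] b [-0.0424  0.0416]
0.07 108 a [0.0201 0.044  0.046 ] b [-0.0302  0.0287]
0.08 105 a [0.0192 0.0442 0.0462] b [-0.0315  0.0297]
0.09 115 a [0.0213 0.044  0.0464] b [-0.0309  0.0288]
0.1 91 a [0.0242 0.0443 0.0461] b [-0.0311  0.0271]
0.11 121 a [0.0226 0.0437 0.0455] b [-0.0391  0.038 ]
0.12 131 a [0.0217 0.0437 0.0457] b [-0.0396  0.0393]
0.13 137 a [0.0214 0.0435 0.0459] b [-0.0396  0.0377]
0.14 137 a [0.0219 0.0435 0.046 ] b [-0.0407  0.0388]
0.15 238 a [0.0231 0.0407 0.0454] b [-0.043   0.0376]
0.16 106 a [0.023  0.0374 0.0435] b [-0.0428  0.0393]
0.17 55 a [0.0295 0.042  0.0444] b [-0.0445  0.0421]
cell 477 med 0.0443 yaw/lean deg [ 0.48 -0.29] off 0.045
plate 72 med 0.0584 yaw/lean deg [ 0.32 -2.03] off 0.0595
side
0.02 69 a [0.0128 0.0195 0.0223] b [-0.0238  0.0238]
0.03 73 a [0.0142 0.0192 0.0231] b [-0.0241  0.0237]
0.04
[... 358 characters left out ...]
0.0255]
0.11 76 a [0.0164 0.0194 0.0232] b [-0.0249  0.0258]
0.12 82 a [0.0152 0.0196 0.0231] b [-0.0241  0.0257]
0.13 69 a [0.0167 0.0194 0.0227] b [-0.0255  0.0237]
0.14 84 a [0.0138 0.0185 0.022 ] b [-0.0237  0.0242]
0.15 165 a [0.0163 0.0245 0.0441] b [-0.0244  0.0238]
0.16 28 a [0.0236 0.0275 0.0356] b [-0.0049  0.0081]
0.17 27 a [0.0235 0.0279 0.0364] b [-0.0063  0.0071]
cell 538 med 0.0195 yaw/lean deg [0.1  0.25] off 0.0189
plate 93 med 0.0457 yaw/lean deg [0.15 0.06] off 0.0456
slide [0.0013, 0.0007, 0.0006] spin -0.0 curyaw -12.21 pos [0.5476 0.0475 0.1041] tilt [ 6.e-04 -4.e-04 -1.e+00] q [ 0.02 -0.04  1.57 -0.    1.61  0.24] t 12.4 F [-1.9 -3.5 -1.8] T [-1.13  0.69  0.12] w 0.685
```

View pics/t3_a.png

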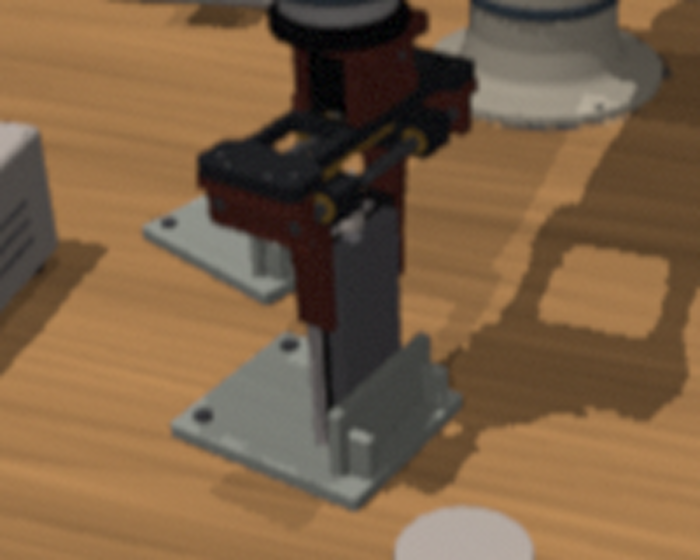

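Emit:
move_arm --motion '[{"claw": 0.2, "slide": [0, -0.0005, 0.0003], "spin": 0}, {"claw": 0.2, "slide": [0, -0.001, 0.0003], "spin": 0}, {"claw": 0.2, "slide": [0, -0.001, 0.0003], "spin": 0}]'

```text
t: 12.7
tool_pos: [0.5477, 0.0477, 0.1041]
eef_rot: [0.994, -0.106, 0.0, 0.001]
force: [-2.2, -6.4, 0.5]
grip_width: 0.678
```

Emit:
move_arm --motion '[{"claw": 0.2, "slide": [0, -0.001, 0], "spin": 0}, {"claw": 0.2, "slide": [0, -0.001, 0], "spin": 0}, {"claw": 0.2, "slide": [0, -0.001, 0], "spin": 0}]'

```text
t: 13.0
tool_pos: [0.5477, 0.0479, 0.104]
eef_rot: [0.994, -0.107, 0.0, 0.002]
force: [-3.3, -9.8, 0.4]
grip_width: 0.682
```

Emit:
move_arm --motion '[{"claw": 0.2, "slide": [0, 0, 0], "spin": 0}, {"claw": 0.2, "slide": [0, 0, 0], "spin": 0}, {"claw": 0.2, "slide": [0, 0, 0], "spin": 0}, {"claw": 0.2, "slide": [0, 0, 0], "spin": 0}, {"claw": 0.2, "slide": [0, 0, 0], "spin": 0}]'

```text
t: 13.5
tool_pos: [0.5477, 0.0479, 0.104]
eef_rot: [0.994, -0.107, 0.0, 0.002]
force: [-3.5, -8.7, 0.8]
grip_width: 0.678
```

Run:
```python
from st import *
meas('t4')
from go import show
show(*(O+X*.032),.1035,77.8-90)
```

```text
scene
0.02 158 a [-0.0586  0.0535  0.0689] b [-0.0447  0.0435]
0.03 138 a [0.0231 0.0536 0.0697] b [-0.0447  0.0404]
0.04 175 a [0.0201 0.0536 0.0688] b [-0.0442  0.0424]
0.05 132 a [0.0215 0.0528 0.0549] b [-0.0427  0.0435]
0.06 204 a [0.0227 0.0464 0.054 ] b [-0.0426  0.0386]
0.07 109 a [0.0219 0.0445 0.0465] b [-0.0303  0.0276]
0.08 112 a [0.0202 0.0443 0.0462] b [-0.0304  0.0285]
0.09 109 a [0.0217 0.0442 0.0462] b [-0.0306  0.0285]
0.1 91 a [0.0253 0.0448 0.0466] b [-0.0303  0.0289]
0.11 126 a [0.0218 0.0442 0.0462] b [-0.0393  0.0378]
0.12 133 a [0.0227 0.0442 0.0465] b [-0.0393  0.0372]
0.13 127 a [0.0225 0.0443 0.0461] b [-0.0398  0.0361]
0.14 143 a [0.0232 0.0442 0.0462] b [-0.041   0.0376]
0.15 235 a [0.0231 0.0413 0.0463] b [-0.0422  0.0359]
0.16 99 a [0.0228 0.0386 0.044 ] b [-0.0431  0.0397]
0.17 54 a [0.0297 0.0429 0.0446] b [-0.0439  0.0426]
cell 478 med 0.0447 yaw/lean deg [ 0.84 -0.06] off 0.045
plate 74 med 0.0578 yaw/lean deg [ 0.85 -1.93] off 0.0584
side
0.02 66 a [-0.0092  0.0193  0.0226] b [-0.0238  0.0238]
0.03 73 a [0.0137 0.02   0.0231] b [-0.0249  0.0236]
0.
[... 361 characters left out ...]
.0246]
0.11 81 a [0.0165 0.0198 0.0231] b [-0.0214  0.0246]
0.12 76 a [0.0169 0.02   0.0229] b [-0.025  0.025]
0.13 72 a [0.0162 0.0192 0.0229] b [-0.0232  0.0249]
0.14 89 a [0.0146 0.0196 0.0227] b [-0.0246  0.0255]
0.15 167 a [0.0162 0.0253 0.0439] b [-0.0256  0.0248]
0.16 26 a [0.0241 0.0289 0.0356] b [-0.0057  0.0079]
0.17 30 a [0.0226 0.0295 0.0397] b [-0.0067  0.007 ]
cell 539 med 0.0198 yaw/lean deg [0.4  0.36] off 0.019
plate 93 med 0.0457 yaw/lean deg [0.03 1.51] off 0.0449
slide [0.0013, 0.001, 0.0006] spin -0.001 curyaw -12.25 pos [0.5477 0.0479 0.1041] tilt [-2.0e-04 -3.5e-03 -1.0e+00] q [ 0.03 -0.03  1.57 -0.    1.61  0.24] t 13.6 F [-4.1 -9.3 -0.3] T [-2.21  1.19  0.27] w 0.678
```

The yaw torque of 0.27 N m says one back edge is carrying the push, so the yaw is slightly off. I'll correct it in small spins while watching that torque.

Emit:
move_arm --motion '[{"claw": 0.2, "slide": [0, 0.0005, 0], "spin": -0.006}, {"claw": 0.2, "slide": [0, 0.0005, 0], "spin": -0.006}]'

```text
t: 13.8
tool_pos: [0.5478, 0.0479, 0.104]
eef_rot: [0.995, -0.104, 0.0, 0.001]
force: [-3.1, -6.4, 0.9]
grip_width: 0.677
```

```bash
python3 go.py .5477 .0479 .104
```

```text
slide [-0.0001, -0.0, 0.0] spin 0 curyaw -11.93 pos [0.5478 0.0479 0.104 ] tilt [ 2.0e-04 -2.4e-03 -1.0e+00] q [ 0.03 -0.03  1.57 -0.    1.61  0.23] t 13.8 F [-3.1 -6.4  0.9] T [-1.83  1.01 -0.1 ] w 0.677
```

Emit:
move_arm --motion '[{"claw": 0.2, "slide": [-0.0003, -0.0004, 0], "spin": 0.0015}, {"claw": 0.2, "slide": [-0.0003, -0.0004, 0], "spin": 0.0015}, {"claw": 0.2, "slide": [-0.0003, -0.0004, 0], "spin": 0.0015}]'

```text
t: 14.1
tool_pos: [0.5477, 0.0479, 0.104]
eef_rot: [0.995, -0.105, 0.0, 0.002]
force: [-2.2, -7.8, 0.6]
grip_width: 0.681
```

```bash
python3 go.py .5477 .0479 .104
```

```text
slide [0.0, 0.0, 0.0] spin 0 curyaw -12.0 pos [0.5477 0.0479 0.104 ] tilt [ 6.0e-04 -3.2e-03 -1.0e+00] q [ 0.03 -0.04  1.57 -0.    1.61  0.24] t 14.1 F [-2.2 -7.8  0.6] T [-2.13  0.91  0.23] w 0.681
```

Emit:
move_arm --motion '[{"claw": 0.2, "slide": [0, 0, 0], "spin": -0.001}, {"claw": 0.2, "slide": [0, 0, 0], "spin": -0.001}, {"claw": 0.2, "slide": [0, 0, 0], "spin": -0.001}, {"claw": 0.2, "slide": [0, 0, 0], "spin": -0.001}, {"claw": 0.2, "slide": [0, 0, 0], "spin": -0.001}]'

```text
t: 14.6
tool_pos: [0.5477, 0.048, 0.1041]
eef_rot: [0.995, -0.104, 0.0, 0.002]
force: [-2.3, -8.1, 0.2]
grip_width: 0.681
```

```bash
python3 go.py .5477 .0479 .104
```

```text
slide [-0.0, 0.0001, 0.0001] spin 0 curyaw -11.96 pos [0.5477 0.048  0.1041] tilt [ 6.0e-04 -3.2e-03 -1.0e+00] q [ 0.03 -0.04  1.57 -0.    1.61  0.24] t 14.6 F [-2.3 -8.1  0.2] T [-2.14  0.91 -0.02] w 0.681
```

The push is about 8.4 N, square and steady. I'll release it now.

Emit:
move_arm --motion '[{"claw": 0.45, "slide": [0, 0, 0], "spin": 0}, {"claw": 0.6, "slide": [0, 0, 0], "spin": 0}, {"claw": 0.75, "slide": [0, 0, 0], "spin": 0}, {"claw": 0.75, "slide": [0, 0, 0], "spin": 0}]'

```text
t: 15.0
tool_pos: [0.5479, 0.0502, 0.1038]
eef_rot: [0.995, -0.103, 0.001, -0.0]
force: [-0.8, -0.3, 1.0]
grip_width: 0.872
```

Run:
```python
from st import *
A=np.radians(78.0)
meas('t5')
from go import show
show(*(O+X*.032),.1035,77.8-90)
```

```text
scene
0.02 145 a [-0.0572  0.0533  0.0695] b [-0.0439  0.0432]
0.03 139 a [0.0225 0.0537 0.0696] b [-0.0445  0.0402]
0.04 176 a [0.022  0.0538 0.0689] b [-0.0441  0.0428]
0.05 133 a [0.021  0.0527 0.0546] b [-0.0426  0.0413]
0.06 209 a [0.0242 0.0468 0.0539] b [-0.0425  0.0404]
0.07 102 a [0.022  0.0447 0.0466] b [-0.0306  0.028 ]
0.08 113 a [0.0208 0.0444 0.0462] b [-0.0308  0.029 ]
0.09 99 a [0.0227 0.0447 0.0463] b [-0.031   0.0304]
0.1 84 a [0.0385 0.0449 0.0468] b [-0.0344  0.0274]
0.11 105 a [0.0382 0.0448 0.0466] b [-0.0447  0.041 ]
0.12 120 a [0.0359 0.0448 0.0463] b [-0.0448  0.0427]
0.13 108 a [0.0395 0.0449 0.0464] b [-0.0444  0.0421]
0.14 118 a [0.0382 0.0448 0.0464] b [-0.0444  0.0421]
0.15 229 a [0.0246 0.0415 0.0465] b [-0.0424  0.0413]
0.16 70 a [0.0238 0.0381 0.0462] b [-0.0437  0.0441]
0.17 33 a [0.0224 0.041  0.0458] b [-0.0431  0.0446]
cell 474 med 0.0449 yaw/lean deg [ 0.58 -0.05] off 0.0451
plate 74 med 0.058 yaw/lean deg [ 0.45 -1.06] off 0.0585
side
0.02 62 a [0.0159 0.0191 0.0228] b [-0.0245  0.0246]
0.03 74 a [0.015  0.0196 0.0225] b [-0.0241  0.0244]
0.04 6
[... 356 characters left out ...]
0.0237]
0.11 74 a [0.0157 0.0197 0.0225] b [-0.0234  0.0239]
0.12 75 a [0.0161 0.02   0.0225] b [-0.0244  0.0253]
0.13 78 a [0.0166 0.0195 0.0234] b [-0.0248  0.0239]
0.14 84 a [0.0144 0.0193 0.0228] b [-0.0244  0.0243]
0.15 164 a [0.018  0.0258 0.0432] b [-0.0247  0.0252]
0.16 27 a [0.0229 0.0274 0.0353] b [-0.0062  0.0063]
0.17 30 a [0.0242 0.0293 0.0386] b [-0.0073  0.0067]
cell 532 med 0.0201 yaw/lean deg [0.03 0.33] off 0.0193
plate 99 med 0.0461 yaw/lean deg [ 0.19 -1.59] off 0.0469
slide [0.0018, 0.0031, 0.0] spin 0.006 curyaw -11.87 pos [0.5477 0.05   0.1035] tilt [ 5.e-04  5.e-04 -1.e+00] q [ 0.03 -0.03  1.57  0.    1.61  0.24] t 15.1 F [-0.3 -0.6 -0.2] T [-0.1   0.09  0.04] w 0.871
```

View pics/t5_b.png

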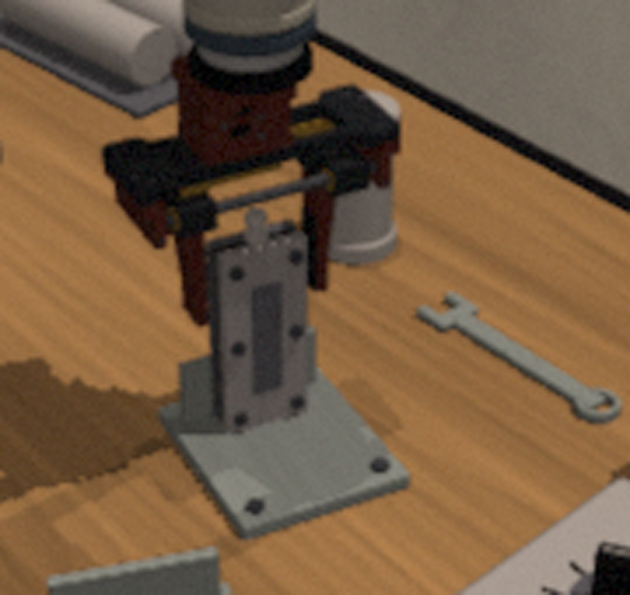

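The side picture shows the cell upright and flush, with the fingers clear. I'll lift off.

Emit:
move_arm --motion '[{"claw": 0.9, "slide": [0, 0, -0.02], "spin": 0}, {"claw": 0.9, "slide": [0, 0, -0.06], "spin": 0}, {"claw": 0.9, "slide": [0, 0, -0.1], "spin": 0}, {"claw": 0.9, "slide": [0, 0, -0.13], "spin": 0}]'

```text
t: 15.5
tool_pos: [0.5478, 0.0498, 0.2363]
eef_rot: [0.995, -0.103, 0.001, -0.0]
force: [-0.1, -0.2, -0.5]
grip_width: 0.948
```

Run:
```python
from h import *
import pickle
F={n:viewer.grab_frame(n) for n in ['scene','side']}
pickle.dump(F,open('f6.pkl','wb'))
for n in F:
    f=F[n]; C=cloud(f);V=f['range_z']>0;z=C[...,2]
    near=V&(np.hypot(C[...,0]-.52,C[...,1]+.31)<.16)
    for lo,hi in [(.145,.165),(.127,.144),(.114,.122),(.104,.113)]:
        k=near&(z>lo)&(z<hi); print(n,lo,k.sum(),rect(C[k]))
    l=models.landmark_of('dial_grip',f); print([(d['score'],px2w(f,*d['centre'],z=.147)) for d in l])
    u,v=w2px(f,[.525,-.315,.13]).astype(int); print(u,v)
    cv2.imwrite('pics/d_%s.png'%n,cv2.resize(f['color'][max(v-45,0):v+45,u-60:u+60,::-1],None,fx=6.5,fy=6.5,interpolation=2))
```

```text
scene 0.145 155 (array([ 518.4, -315.9]), array([15.9, 56.2]), 32.6)
scene 0.127 177 (array([ 521.9, -312.8]), array([12.2, 57. ]), 41.2)
scene 0.114 250 (array([ 524.7, -311.2]), array([66.8, 82.5]), 36.9)
scene 0.104 2073 (array([ 517.1, -315.8]), array([184.5, 170.6]), 5.5)
[(0.78, array([ 0.52147205, -0.320277  ,  0.147     ])), (0.33, array([0.63579446, 0.09772291, 0.147     ]))]
157 192
side 0.145 279 (array([ 516.1, -318.2]), array([15.6, 56.9]), 32.2)
side 0.127 246 (array([ 512.4, -321.4]), array([12.5, 57.2]), 39.0)
side 0.114 513 (array([ 511.1, -322.1]), array([70.7, 81.8]), 39.4)
side 0.104 5547 (array([ 516.3, -318.3]), array([182.4, 170.4]), 5.2)
[(0.93, array([ 0.51705347, -0.32150617,  0.147     ]))]
437 326
```

View pics/d_scene.png

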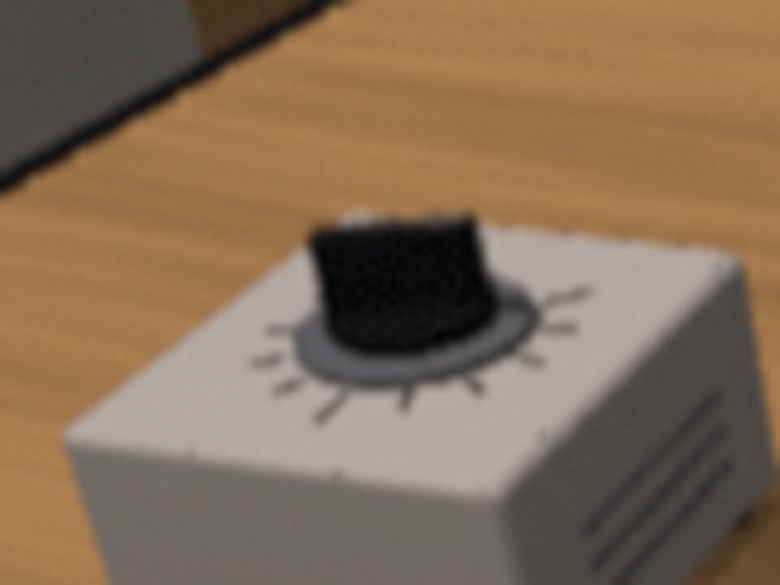

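View pics/d_side.png

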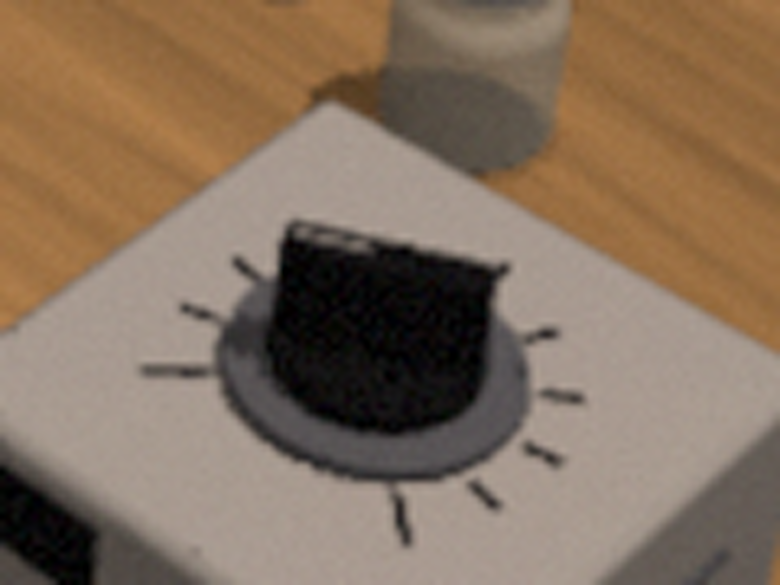

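```bash
python3 go.py .517 -.317 .2 32.5
```

```text
slide [0.0452, 0.3653, 0.0337] spin -0.775 curyaw -11.88 pos [0.5479 0.0497 0.2338] tilt [ 1.5e-03  2.0e-04 -1.0e+00] q [ 0.03 -0.04  1.35  0.    1.84  0.24] t 15.7 F [ 0.6  0.2 -0.8] T [-0.07  0.1  -0.02] w 0.952
```

Emit:
move_arm --motion '[{"claw": 0.2, "slide": [0.045, 0.365, 0.01], "spin": -0.775}, {"claw": 0.2, "slide": [0.045, 0.365, 0.01], "spin": -0.775}, {"claw": 0.2, "slide": [0.045, 0.365, 0.01], "spin": -0.775}, {"claw": 0.2, "slide": [0.045, 0.365, 0.01], "spin": -0.775}, {"claw": 0.2, "slide": [0.045, 0.365, 0.01], "spin": -0.775}]'

```text
t: 16.2
tool_pos: [0.5277, -0.1793, 0.2245]
eef_rot: [0.971, 0.24, -0.001, -0.001]
force: [0.7, -0.1, -0.6]
grip_width: 0.604
```

```bash
python3 go.py .517 -.317 .22 32.5
```

```text
slide [-0.0736, 0.1169, 0.0043] spin -0.083 curyaw 27.73 pos [ 0.5277 -0.1793  0.2245] tilt [-0.0033  0.0016 -1.    ] q [-0.39 -0.02  1.34  0.    1.82 -0.87] t 16.2 F [ 0.7 -0.1 -0.6] T [-0.05 -0.    0.02] w 0.604
```

Emit:
move_arm --motion '[{"claw": 0, "slide": [-0.074, 0.117, 0], "spin": -0.083}, {"claw": 0, "slide": [-0.074, 0.117, 0], "spin": -0.083}, {"claw": 0, "slide": [-0.074, 0.117, 0], "spin": -0.083}, {"claw": 0, "slide": [-0.074, 0.117, 0], "spin": -0.083}, {"claw": 0, "slide": [-0.074, 0.117, 0], "spin": -0.083}]'

```text
t: 16.7
tool_pos: [0.5161, -0.3161, 0.2245]
eef_rot: [0.961, 0.276, -0.001, -0.002]
force: [1.1, 0.6, -0.2]
grip_width: 0.501
```

Run:
```python
from h import *
f=viewer.grab_frame('wrist'); save(f,'w2.png')
import pickle; pickle.dump(f,open('w2.pkl','wb'))
from go import show
show(.517,-.317,.132,32.5)
```

```text
slide [-0.0006, 0.002, 0.0933] spin -0.006 curyaw 32.13 pos [ 0.5166 -0.3152  0.2253] tilt [-0.0022  0.0022 -1.    ] q [-0.6   0.11  1.21  0.    1.83 -1.17] t 16.75 F [0.8 1.1 0.9] T [-0.03  0.04 -0.02] w 0.497
```

View pics/w2.png

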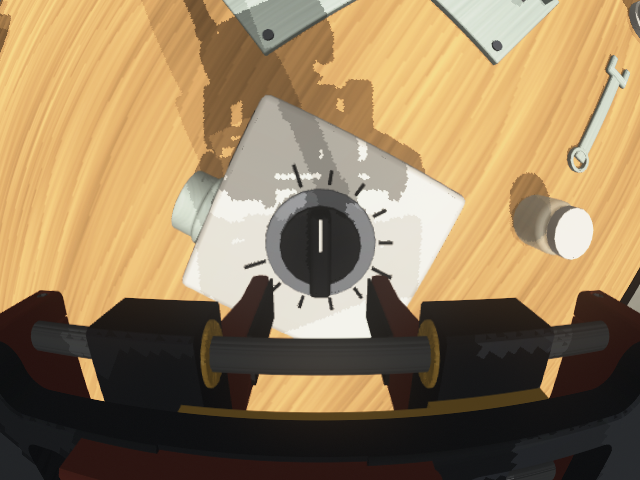

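The wrist picture shows the pointer at (320,235), between the long mark 0 at (297,175) and mark 1 at (331,177). The bar lies between the fingers.

Emit:
move_arm --motion '[{"claw": 0, "slide": [-0.0006, 0.002, 0.04], "spin": -0.006}, {"claw": 0, "slide": [-0.0006, 0.002, 0.075], "spin": -0.006}, {"claw": 0, "slide": [-0.0006, 0.002, 0.092], "spin": -0.006}, {"claw": 0, "slide": [-0.0006, 0.002, 0.092], "spin": -0.006}]'

```text
t: 17.15
tool_pos: [0.5165, -0.3157, 0.1317]
eef_rot: [0.96, 0.281, -0.002, -0.002]
force: [-0.7, 0.9, 0.1]
grip_width: 0.496
```

```bash
python3 go.py .517 -.317 .132 32.5
```

```text
slide [-0.0003, 0.0014, -0.0003] spin 0.001 curyaw 32.58 pos [ 0.5165 -0.3157  0.1317] tilt [-0.005   0.0037 -1.    ] q [-0.6   0.11  1.37  0.    1.67 -1.17] t 17.15 F [-0.7  0.9  0.1] T [-0.03 -0.04  0.03] w 0.496
```

Emit:
move_arm --motion '[{"claw": -0.8, "slide": [0, 0, 0], "spin": 0}, {"claw": -0.8, "slide": [0, 0, 0], "spin": 0}, {"claw": -0.8, "slide": [0, 0, 0], "spin": 0}, {"claw": -0.8, "slide": [0, 0, 0], "spin": 0}, {"claw": -0.8, "slide": [0, 0, 0], "spin": 0}]' --squeeze 20

```text
t: 17.65
tool_pos: [0.5177, -0.3184, 0.1366]
eef_rot: [0.96, 0.28, 0.001, 0.001]
force: [-0.7, -0.4, 4.6]
grip_width: 0.157
```

```bash
python3 go.py .517 -.317 .132 -57.7
```

```text
slide [0.0001, -0.0016, 0.0046] spin 1.574 curyaw 32.47 pos [ 0.5177 -0.3184  0.1366] tilt [ 0.0016 -0.0013 -1.    ] q [-0.61  0.11  1.36 -0.    1.67 -1.17] t 17.65 F [-0.7 -0.4  4.6] T [-0.08  0.15  0.04] w 0.157
```

Emit:
move_arm --motion '[{"claw": -0.8, "slide": [0, 0, 0], "spin": 0.13}, {"claw": -0.8, "slide": [0, 0, 0], "spin": 0.26}, {"claw": -0.8, "slide": [0, 0, 0], "spin": 0.39}, {"claw": -0.8, "slide": [0, 0, 0], "spin": 0.52}, {"claw": -0.8, "slide": [0, 0, 0], "spin": 0.65}]'

```text
t: 18.15
tool_pos: [0.5162, -0.3188, 0.1366]
eef_rot: [0.999, -0.045, -0.001, 0.001]
force: [-7.8, -0.5, 6.9]
grip_width: 0.161
```

Emit:
move_arm --motion '[{"claw": -0.8, "slide": [0, 0, 0], "spin": 0.13}, {"claw": -0.8, "slide": [0, 0, 0], "spin": 0.26}, {"claw": -0.8, "slide": [0, 0, 0], "spin": 0.39}, {"claw": -0.8, "slide": [0, 0, 0], "spin": 0.52}, {"claw": -0.8, "slide": [0, 0, 0], "spin": 0.65}]'

```text
t: 18.65
tool_pos: [0.5147, -0.3181, 0.1366]
eef_rot: [0.932, -0.362, -0.003, 0.001]
force: [-13.1, 2.6, 9.2]
grip_width: 0.156
```

```bash
python3 go.py .517 -.317 .132 -57.7
```

```text
slide [0.001, -0.0024, 0.0046] spin 0.267 curyaw -42.39 pos [ 0.5147 -0.3181  0.1366] tilt [-5.3e-03  2.0e-04 -1.0e+00] q [-0.61  0.11  1.36 -0.    1.67  0.13] t 18.65 F [-13.1   2.6   9.2] T [0.51 2.48 0.11] w 0.156
```

Emit:
move_arm --motion '[{"claw": -0.8, "slide": [-0.001, 0.001, -0.002], "spin": 0.08}, {"claw": -0.8, "slide": [-0.0015, 0.0013, -0.003], "spin": 0.17}, {"claw": -0.8, "slide": [-0.0015, 0.0013, -0.003], "spin": 0.25}, {"claw": -0.8, "slide": [-0.0015, 0.0013, -0.003], "spin": 0.267}, {"claw": -0.8, "slide": [-0.0015, 0.0013, -0.003], "spin": 0.267}]'

```text
t: 19.15
tool_pos: [0.5141, -0.3176, 0.1367]
eef_rot: [0.878, -0.479, -0.002, 0.0]
force: [-5.4, -0.1, -5.6]
grip_width: 0.159
```

```bash
python3 go.py .517 -.317 .132 -57.7
```

```text
slide [0.0011, -0.0027, 0.0047] spin 0.008 curyaw -57.26 pos [ 0.5141 -0.3176  0.1367] tilt [-0.0039  0.0018 -1.    ] q [-0.61  0.11  1.37 -0.    1.67  0.39] t 19.15 F [-5.4 -0.1 -5.6] T [ 0.08  1.08 -0.07] w 0.159
```

Emit:
move_arm --motion '[{"claw": -0.8, "slide": [-0.0005, 0.0005, 0.001], "spin": 0.008}, {"claw": -0.8, "slide": [-0.0005, 0.0005, 0.001], "spin": 0.008}, {"claw": -0.4, "slide": [-0.0005, 0.0005, 0.001], "spin": 0.008}, {"claw": 0, "slide": [-0.0005, 0.0005, 0.001], "spin": 0.008}, {"claw": 0, "slide": [-0.0005, 0.0005, 0.001], "spin": 0.008}]'

```text
t: 19.65
tool_pos: [0.5156, -0.318, 0.1383]
eef_rot: [0.876, -0.483, 0.001, -0.0]
force: [-0.2, 0.2, -0.3]
grip_width: 0.391
```

Emit:
move_arm --motion '[{"claw": 0, "slide": [0, 0, -0.03], "spin": 0}, {"claw": 0, "slide": [0, 0, -0.07], "spin": 0}, {"claw": 0, "slide": [0, 0, -0.1], "spin": 0}, {"claw": 0, "slide": [0, 0, -0.1], "spin": 0}]'

```text
t: 20.05
tool_pos: [0.5165, -0.3187, 0.2442]
eef_rot: [0.876, -0.483, 0.006, 0.0]
force: [-0.5, -0.9, 0.3]
grip_width: 0.5
```

Run:
```python
from h import *
f=viewer.grab_frame('wrist'); save(f,'w3.png')
cv2.imwrite('pics/w3c.png',cv2.resize(f['color'][140:320,220:440,::-1],None,fx=3.5,fy=3.5,interpolation=2))
import pickle
F={'wrist':f}
for n in ['scene','side']: F[n]=viewer.grab_frame(n)
pickle.dump(F,open('f7.pkl','wb'))
for n in ['scene','side']:
    f=F[n]; C=cloud(f);V=f['range_z']>0;z=C[...,2]
    near=V&(np.hypot(C[...,0]-.517,C[...,1]+.317)<.16)
    for lo,hi in [(.145,.165),(.104,.113)]:
        k=near&(z>lo)&(z<hi)
        if k.sum(): print(n,lo,k.sum(),rect(C[k]))
from go import show
show(.517,-.317,.132,-57.7)
```

```text
scene 0.145 100 (array([ 519.5, -315.3]), array([57.7, 13.6]), 31.3)
scene 0.104 2209 (array([ 518.6, -315.7]), array([181.1, 169.9]), 5.3)
side 0.145 207 (array([ 516.2, -318.2]), array([60.1, 13.9]), 31.9)
side 0.104 5594 (array([ 516.2, -318.1]), array([182.1, 170.3]), 5.0)
slide [0.0005, -0.0021, 0.1047] spin -0.001 curyaw -57.75 pos [ 0.5149 -0.3177  0.2367] tilt [ 1.e-04  1.e-04 -1.e+00] q [-0.61  0.11  1.19  0.    1.85  0.4 ] t 20.2 F [ 0.4 -0.5  0.1] T [-0.08  0.11  0.  ] w 0.498
```

View pics/w3c.png

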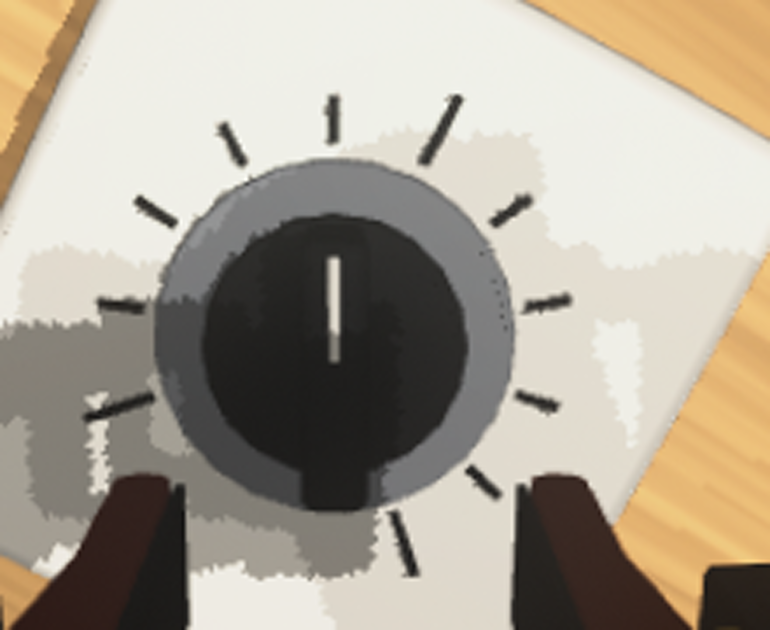

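Run:
```python
from st import *
F=pickle.load(open('f7.pkl','rb'))
# fisheye: pointer vs marks
f=F['wrist'];K=np.array(f['K']);E=np.array(f['extrinsics'])
def ray(u,v,z):
    x,y=(u-K[0,2])/K[0,0],(v-K[1,2])/K[1,1]; t=np.hypot(x,y)
    d=np.array([x/t*np.sin(t),y/t*np.sin(t),np.cos(t)]) if t>1e-9 else np.array([0,0,1.])
    w=E[:3,:3]@d; return (E[:3,3]+w*(z-E[2,3])/w[2])[:2]
c=lambda x,y:(220+x/3.5,140+y/3.5)
p=ray(*c(333,260),.154)-ray(*c(334,360),.154); print('pointer',np.degrees(np.arctan2(p[1],p[0])))
for n,a,b in [('4',(333,97),(333,142)),('5',(458,98),(424,163)),('0',(85,417),(152,398)),('10',(414,575),(394,513))]:
    q=ray(*c(*a),.11)-ray(*c(*b),.11); print(n,np.degrees(np.arctan2(q[1],q[0])))
for n in ['scene','side']:
    g=F[n];C=cloud(g);V=g['range_z']>0
    a=(C[...,:2]-O)@X; b=(C[...,:2]-O)@Y; z=C[...,2]
    for lo,hi in [(.065,.09),(.1,.145)]:
        k=V&(z>lo)&(z<hi)&(abs(a)<.07)&(abs(b)<.055); print(n,lo,k.sum(),np.percentile(a[k],[2,50,98]).round(4),np.percentile(b[k],[1,99]).round(4))
g=F['scene'];cv2.imwrite('pics/fin_a.png',g['color'][:,:,::-1])
g=F['side'];cv2.imwrite('pics/fin_b.png',cv2.resize(g['color'][140:340,230:450,::-1],None,fx=3.2,fy=3.2,interpolation=2))
```

```text
pointer 32.717485034743724
4 32.21759362205412
5 5.215017690408961
0 138.20865920496584
10 -130.3154986073617
scene 0.065 277 [0.0212 0.0443 0.0465] [-0.0312  0.0297]
scene 0.1 514 [0.0214 0.0445 0.0466] [-0.0313  0.0279]
side 0.065 253 [0.0148 0.0198 0.0422] [-0.0287  0.0305]
side 0.1 468 [0.0156 0.0199 0.0415] [-0.0293  0.03  ]
```

View pics/fin_a.png

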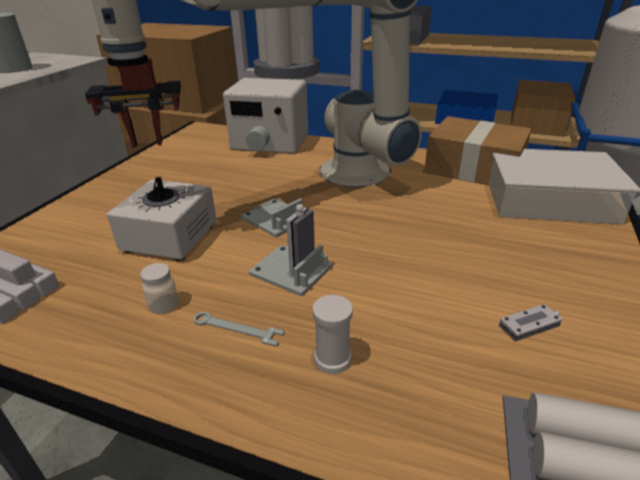

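View pics/fin_b.png

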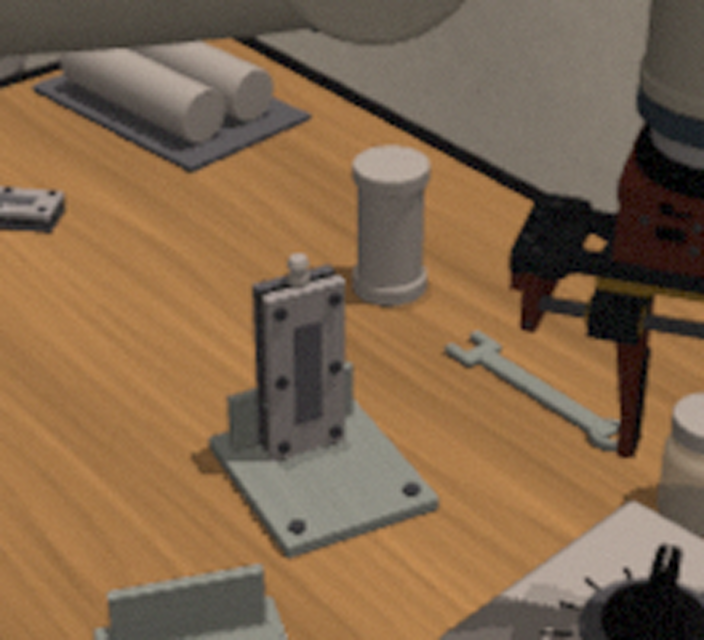

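The larger cell stands upright against the plate of the leftmost stand. The dial points within 0.5° of mark 4, nothing else has moved, and the hand is clear. I'll hand the job in.

```bash
python3 -c "
from bench import workorder
print(workorder.close_job())"
```

```text
the job is handed in; nothing more can be done
None
```

The filter cell is standing against the stand's upright plate and the dial is at mark 4. I handed the job in at about 20 s, and no verdict was reported.

**Cell:** I took the larger of the two cells and the leftmost stand. I tipped the cell up about its plain end on the bench, regripped it upright and set it down in the middle of the stand. I pushed it against the plate at about 8 to 10 N. The yaw torque showed one back edge taking the load, so I corrected the yaw until that torque was near zero. I then held about 8.4 N and let go.

**Dial:** I turned it clockwise by about 90°.

**Last checks:**
- **Cell position:** it stands upright (lean under 0.5°) and is centred within about 1 mm across the stand.
- **Cell against the plate:** the cameras put the back face at 44.5 to 45 mm. They read the plate face at 45.5 to 46 mm, against a nominal 45 mm. That leaves up to about 1 mm of disagreement, within calibration. The steady push force, with the hand no longer advancing, showed contact.
- **Dial:** the wrist camera puts the pointer 0.5° from mark 4, and the depth images agree within about 1°.
- **Other objects:** the jar, spanner and cartridge look unmoved, and the hand is clear of everything.

While I turned the dial, the grip was slightly off its axis. The side force reached about 13 N before I re-centred.

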